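# Fish the stick thermometer out from under the deck of a water bath

## Task

The stick thermometer has slipped into the drained water bath, with its stem lying under the fixed deck. First clear the forceps that lie across the bath's opening: stand them end-down in the steel beaker. Then take the thermometer by its handle, tilt it and draw it out slantwise through the opening without prising the stem hard against the bath, and finish still holding it, quite clear above the bath; leave the beaker upright and everything else on the bench as it is.

Things in the scene. Friction and masses are not known exactly. Their poses are not given: they have to be found in the camera images.
- water_bath: low white water bath with a flat steel deck and no lid, fixed. Origin: on the worktop below the centre of its one opening, which is 130 mm (x) by 100 mm (y); z up; -x points to the front end with the control panel. Housing from x = -205 to +97, y = -76 to +76 mm. Deck: 6 mm sheet, top at z = 105, underside at 99 mm; nothing stands up from it by more than 2 mm but the forceps on it
- bath_opening (a point): centre of the opening at the level of the deck's top (z = 105 mm), axes as the bath's. 40 mm below it lies the tank's flat raised floor (z = 65 mm). Under the deck the tank reaches from x = -193 to +83 and y = -64 to +64 mm
- thermometer: rigid stick thermometer, 230 mm, 50 to 80 g: black handle 85 (x) x 22 (y) x 14 mm (z), display on top; then a straight steel stem, 145 mm long, 5 mm thick, 7 mm above the underside. Origin: centre of the handle's underside; stem runs to -x. It lies on the tank's raised floor about along the bath's x axis, handle below the opening, stem reaching some 115 mm under the front of the deck (its -x side)
- thermometer_tip (a point): free end of the stem, 187.5 mm to -x of the thermometer's origin, 7 mm above its underside
- thermometer_butt (a point): free end of the handle, 42.5 mm to +x of the thermometer's origin, 7 mm above its underside
- forceps: steel forceps, rigid, about 20 g, 132 mm long (y), 16 mm wide (x) at the middle and tapering to both ends, 9 mm high (z). Origin: centre of the underside. They lie flat on the deck across the opening, about parallel to the bath's y axis, over the thermometer's handle; each end rests on some 16 mm of deck
- steel_beaker: empty open steel beaker, loose, 120 g, 86 mm across the rim, 92 mm high, about 70 mm wide inside, 4 mm bottom. Origin: centre of its underside; it stands upright on the worktop to the right of the bath
- beaker_rim (a point): centre of the steel beaker's mouth, 92 mm above its underside
- tape_roll: bystander: roll of beige tape lying flat, 88 mm across, 24 mm high; origin centre of the underside
- glass_beaker: bystander: small glass beaker, 53 mm across, 66 mm high (not the steel one); origin centre of the underside
- stock_bottle: bystander: small white bottle with a yellow cap, 44 mm across, 100 mm high, behind the bath; origin centre of the underside
- timer: bystander: small bench timer, 62 x 68 x 21 mm, behind the bath; origin centre of the underside
- marker: bystander: marker pen lying flat, 16 x 138 x 18 mm; origin centre of the underside

How it is judged:
On the way:
1. the forceps stand end-down in the steel beaker, let go and at rest, the beaker upright (horizontal distance between forceps and steel_beaker below 0.04 m and z of forceps in the frame of steel_beaker between 0.03 and 0.09 m and (angle between forceps's own y axis and vertical below 0.85 rad or angle between forceps's own y axis and vertical above 2.29 rad) and contact force between the fingers and forceps below 0.1 N and linear speed of forceps below 0.03 m/s and angle between steel_beaker's own z axis and vertical below 0.12 rad), for 0.2 s.
At the end, for the whole second after the job is handed in: forceps let go, end-down in the upright steel beaker (middle within 40 mm of its axis, 30 to 90 mm up, leaning under 49 degrees); thermometer held still in the fingers, touching neither bath nor beaker, both ends over 20 mm above the deck, handle within 220 mm of the opening centre (all of step 1 and height (world z) of each of thermometer_tip, thermometer_butt above 0.125 m and horizontal distance between thermometer and bath_opening below 0.22 m and contact force between the fingers and thermometer above 1 N and contact force between thermometer and water_bath below 0.05 N and contact force between thermometer and steel_beaker below 0.05 N and linear speed of thermometer below 0.03 m/s and angular speed of thermometer below 0.2 rad/s); the arm keeps its last pose, push and grip.
It fails at once if once its handle's end is out above the deck, the thermometer is forced against the bath with more than 25 N (height (world z) of thermometer_butt above 0.105 m and contact force between thermometer and water_bath above 25 N).
It fails at once if the steel beaker is knocked over or shoved more than 60 mm (angle between steel_beaker's own z axis and vertical above 0.5 rad or distance of steel_beaker from where it was at the start of the episode above 0.06 m).
It fails at once if a bystander is moved more than 30 mm or knocked over (distance of any of tape_roll, glass_beaker, stock_bottle, timer, marker from where it was at the start of the episode above 0.03 m or angle between any of tape_roll, glass_beaker, stock_bottle, timer, marker's own z axis and vertical above 0.4 rad).
It also fails if it takes over 48 s, if anything falls off the work surface, if the arm or the gripper's body presses on something with over 40 N, if the wrist force passes 120 N, or if a joint passes its speed limit or range.

## Robot

A 6-joint arm with a two-finger parallel gripper is mounted at the origin on a cart in front of the work surface, level with it; the furniture and walls round the work are solid. World frame = base frame: x ahead of the robot, y to its left, z up, the work surface at z = 0. Lengths are in m, angles in rad, forces in N, time in s.
With the tool pointing down it reaches from about 0.325 to 0.85 m from the base axis. Payload 4.4 kg.
Tool frame: the origin (TCP) lies at the very end of the fingers, on their centre line; the grasp point (between the pads) lies 19 mm behind it; z points along the fingers, y is the direction in which the jaws open and shut (so a half turn about z gives the same grasp; the last joint's range is limited). The gripper opens to 94 mm and grips with 3 to 60 N. Pads are 16 mm wide; open, the fingers measure 119 mm over their backs; the gripper's body (75 mm by 177 mm) begins 78 mm behind the grasp point.
Start: joints at [-1.357, 0.207, 1.542, -0, 1.393, -0.15], TCP at [0.205, -0.537, 0.175] pointing down, gripper open.
Joint ranges: [-2.73, 2.73], [-0.86, 2.22], [0.23, 2.46], [-1.11, 4.25], [0.08, 2.63], [-2.82, 2.82]. Speed limits (rad/s): [2.79, 2.79, 3.14, 3.14, 3.14, 3.14].

## Interface

Orientations are given as a unit quaternion [x, y, z, w].
In Python, from station import arm gives the robot as it stands. The module is installed in compiled form; this text tells all that it offers.
- The arm moves only by the tool play_rows, never from a script. Its argument "deltas" is a list of rows, each a list of 4 numbers: the shift along the tool's x, y, z in mm, then the turn about the tool's z in rad. In form: [[dx, dy, dz, spin], ...]. A call has 1 to 8 rows; each row shifts and turns the commanded pose from where the row before left it, along the tool's axes as they then stand; what a row does not reach is not made up. A row lasts 1/10 s, in which the tool goes at most 50 mm and 8.59 degrees, less where a joint would pass 70% of its speed; a pose out of reach is approached as far as the arm can. A call is refused whole if a number of a shift passes 50 or a number of a turn 0.15, either way. A call with a gripper value outside its range is refused whole. "fingers" is the finger opening in mm, from 0 to 94, set as the call begins (left out, the last holds). The fingers move at their own pace and stop on an object; "squeeze" is the grip in N (left out, the last holds). Time passes only in rows, so rows that do not move let the fingers close. It gives the time, the measured TCP pose, the force and the opening at its end, in the units of the state.
- arm.read_state(): the state, without advancing time (a new reading comes with each control period).
- arm.read_camera(name): name is "scene" or "top" or "wrist"; returns the picture (480x640x3 uint8, blue, green, red); there is no depth.
- arm.get_calibration(name): a dict with "vfov" (degrees; the focal length in pixels is half the picture's height over the tangent of half this angle, whatever the lens; pixels are square), "cx", "cy" (the principal point, pixels), "R" (3x3) and "t" (3): a world point X has camera coordinates R X + t. Camera axes: x right, y down, z forward; pixel columns grow to the right and rows downward; lengths in m; the calibration is good to about 2 mm. A picture is of the moment at which its call begins: read the wrist's pose just before it. get_calibration takes no time and is no camera call; for the wrist camera it gives the pose at the moment of the call.
- arm.job_done(): hands the job in, once; it reports no verdict.
The state is a dict: "time": time; "q": joint angles; "joint_vel": joint speeds; "effort": joint torques, N m; "ee_pos": TCP position; "tool_rot": TCP orientation; "ft_force": force on the tool from outside, world axes, zero at the start; "ft_torque": the same for the moment, N m; "finger_gap": finger opening in m.
Only numpy, scipy, OpenCV 4.12 (cv2) and the standard library are available. Lean on these libraries where they do the work, as an engineer would, in place of code of your own. Each camera call takes 0.05 s, during which the arm holds its last target.

## Working session

There is one attempt and no reset: what is moved stays moved. The work goes in short steps, Python scripts to look and compute and a tool call to move; the robot and the scene stay as the last step left them, time stands still between calls to the robot, and variables do not carry over. Pictures are saved under pics/ and viewed, and the job is handed in when it is done.

Besides the shell and the picture viewer there is one more tool, called as name(argument=value, ...), one argument or row to a line, values as JSON. play_rows: Moves the arm, as the interface text tells. Its arguments: {"type":"object","properties":{"deltas":{"type":"array"},"fingers":{"type":"number"},"squeeze":{"type":"number"}},"required":["deltas"]}

```bash
mkdir -p pics; ls; python3 - <<'E'
from station import arm
import cv2,numpy as np
s=arm.read_state();print(s)
for n in ["scene","top","wrist"]:
    c=arm.get_calibration(n);print(n,c)
    cv2.imwrite(f"pics/{n}0.png",arm.read_camera(n))
E
```

```text
pics
{'time': 0.0, 'q': array([-1.35747922e+00,  2.07425334e-01,  1.54287531e+00, -3.15684076e-05,
        1.39349714e+00, -1.50504665e-01]), 'joint_vel': array([-1.10649201e-03,  7.71401985e-05, -1.49980848e-03,  9.27025699e-04,
       -4.22328825e-04, -4.50896474e-04]), 'effort': array([ 9.35946118e-04, -3.70875299e+01, -2.81418675e+01,  6.97273202e-02,
        3.61824268e-02, -1.50589567e-04]), 'ee_pos': array([ 0.20440877, -0.53654054,  0.17352515]), 'tool_rot': array([ 9.83498687e-01,  1.80911905e-01, -5.01477244e-05, -1.10153319e-03]), 'ft_force': array([ 0.17229746,  0.06439809, -1.03963415]), 'ft_torque': array([0.03304901, 0.02105019, 0.00904301]), 'finger_gap': 0.09402748854808973}
scene {'vfov': 46.666188939907734, 'cx': 312.69217449309673, 'cy': 244.89647083021816, 'R': array([[ 0.98192368, -0.1876873 , -0.02448184],
       [-0.12028744, -0.51891414, -0.84632089],
       [ 0.14613971,  0.83396738, -0.53211051]]), 't': array([-0.59386423,  0.00791993,  1.36397805])}
top {'vfov': 43.34185995211256, 'cx': 321.217851971192, 'cy': 250.57537575492796, 'R': array([[-0.01616456, -0.99966587, -0.0201705 ],
       [-0.98381859,  0.01950193, -0.17810291],
       [ 0.17843677,  0.01696516, -0.98380511]]), 't': array([-0.23159918,  0.55022481,  1.31675913])}
wrist {'vfov': 66.40495209718296, 'cx': 321.43043517983597, 'cy': 239.36542649888474, 'R': array([[ 0.35475265, -0.93495968, -0.0009804 ],
       [-0.89950331, -0.34158507,  0.27242142],
       [-0.25503793, -0.09576035, -0.96217753]]), 't': array([-0.57234933, -0.028089  ,  0.39272518])}
```

View pics/scene0.png

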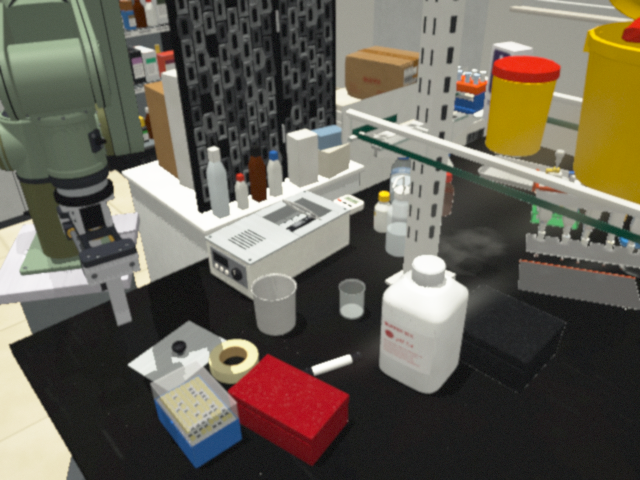

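View pics/top0.png

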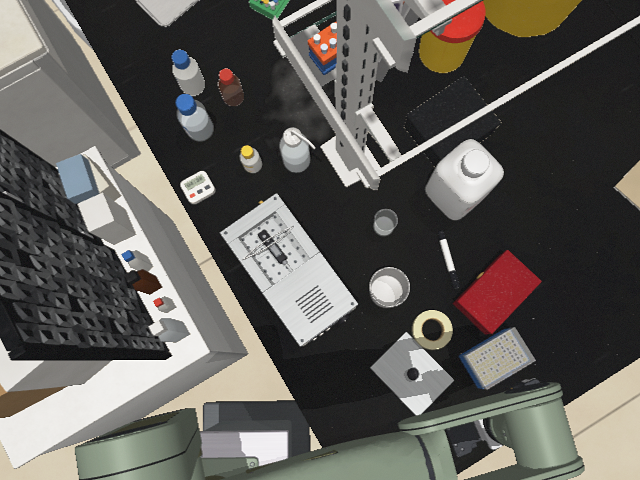

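View pics/wrist0.png

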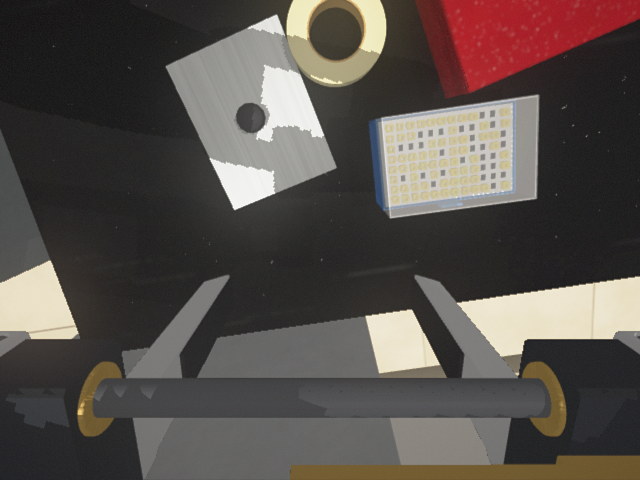

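The overview pictures show the bath in the top view at about (290,270), the forceps at about (270,247), the steel beaker at about (389,288) and the glass beaker at about (385,222). I'll enlarge the bath area next.

```bash
python3 - <<'E'
import cv2
a=cv2.imread("pics/top0.png")[180:360,210:450]
cv2.imwrite("pics/topc.png",cv2.resize(a,None,fx=3.3,fy=3.3,interpolation=cv2.INTER_CUBIC))
a=cv2.imread("pics/scene0.png")[185:345,190:410]
cv2.imwrite("pics/scenec.png",cv2.resize(a,None,fx=3.6,fy=3.6,interpolation=cv2.INTER_CUBIC))
E
```

```text
(no output)
```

View pics/topc.png

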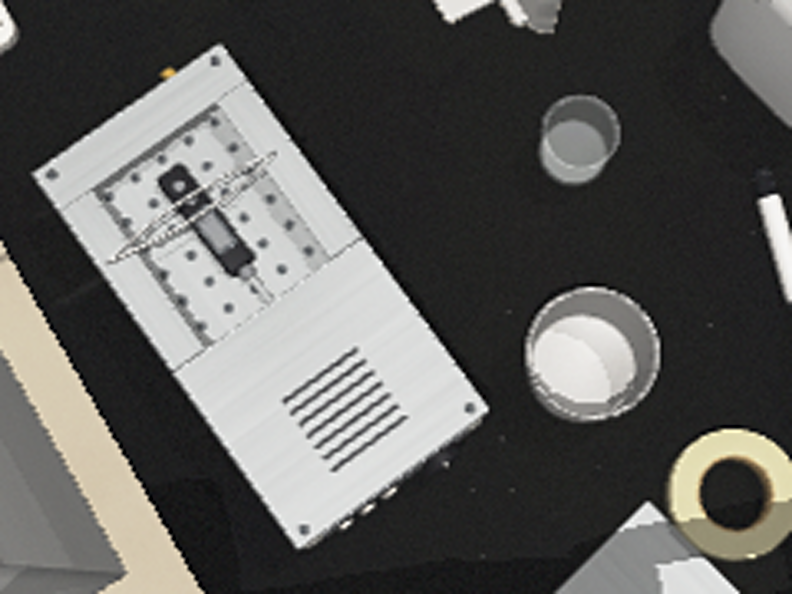

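View pics/scenec.png

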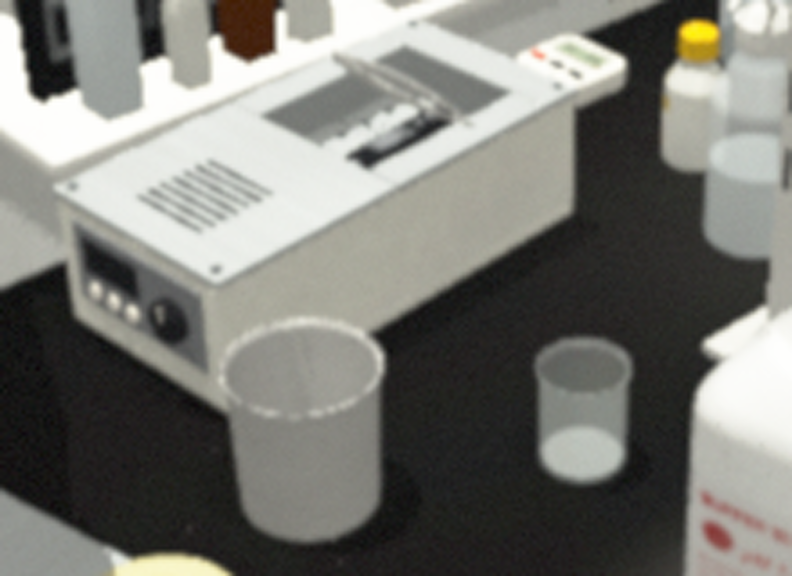

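In the enlarged top view (3.3x crop) the deck corners are at about (218,44), (33,174), (300,548) and (488,408). The forceps ends are at (275,154) and (108,262), the handle runs from (172,172) to (246,270), and the steel beaker's rim is centred at about (593,354). I'll cast rays through these.

```bash
cat > h.py <<'E'
import numpy as np, cv2
from station import arm
def ray(name,uv,cal=None):
    c=cal or arm.get_calibration(name); R=np.array(c["R"]);t=np.array(c["t"])
    f=240/np.tan(np.radians(c["vfov"]/2))
    d=R.T@np.array([(uv[0]-c["cx"])/f,(uv[1]-c["cy"])/f,1]); o=-R.T@t
    return o,d
def onz(name,uv,z,cal=None):
    o,d=ray(name,uv,cal); return o+d*(z-o[2])/d[2]
def proj(name,X,cal=None):
    c=cal or arm.get_calibration(name); p=np.array(c["R"])@np.asarray(X)+c["t"]; f=240/np.tan(np.radians(c["vfov"]/2))
    return np.array([c["cx"]+f*p[0]/p[2],c["cy"]+f*p[1]/p[2]])
E
python3 - <<'E'
from h import *
np.set_printoptions(precision=4,suppress=True)
T=lambda u,v:((u+.5)/3.3-.5+210,(v+.5)/3.3-.5+180)
S=lambda u,v:((u+.5)/3.6-.5+190,(v+.5)/3.6-.5+185)
P=[onz("top",T(*p),.105) for p in [(218,44),(33,174),(300,548),(488,408)]]
for p in P: print(p)
print([np.linalg.norm(P[i]-P[i-3]) for i in range(4)])
c=sum(P)/4
ax=(P[0]+P[1]-P[2]-P[3])[:2];ax/=np.linalg.norm(ax);ang=np.arctan2(ax[1],ax[0])
print("ang",ang,"c",c); 
O=c[:2]+0.054*ax; print("bath O",O)
P2=[onz("scene",S(*p),.105) for p in [(408,24),(62,187),(217,287),(572,87)]]
for p in P2: print(" sc",p)
A=onz("top",T(275,154),.109);B=onz("top",T(108,262),.109);print("forceps",A,B,np.linalg.norm(A-B),(A+B)/2)
yx=np.array([-ax[1],ax[0]])
for n,p,z in [("butt",(172,170),.079),("h/stem",(246,270),.079),("stem visible end",(268,300),.072)]:
    X=onz("top",T(*p),z);d=X[:2]-O;print(n,X,"bath",d@ax,d@yx)
for X in (A,B): d=X[:2]-O;print("f bath",d@ax,d@yx)
print("rim",onz("top",T(593,354),.092), "scene", onz("scene",S(302,367),.092))
for nm,p,z in [("glass rim",(581,133),.066)]:print(nm,onz("top",T(*p),z))
# opening corners
for p in [(218,106),(95,190),(176,372),(362,240)]:
    X=onz("top",T(*p),.105);d=X[:2]-O;print("op",d@ax,d@yx)
E
```

```text
[ 0.6663 -0.1443  0.105 ]
[ 0.5802 -0.0217  0.105 ]
[ 0.3331 -0.1957  0.105 ]
[ 0.4201 -0.3178  0.105 ]
[np.float64(0.14986852909429982), np.float64(0.3021893575504677), np.float64(0.14986672063611237), np.float64(0.30110165171100706)]
ang 0.6137559365970103 c [ 0.4999 -0.1699  0.105 ]
bath O [ 0.5441 -0.1388]
 sc [ 0.5762 -0.0368  0.105 ]
 sc [ 0.3385 -0.2002  0.105 ]
 sc [ 0.4189 -0.327   0.105 ]
 sc [ 0.6628 -0.1496  0.105 ]
forceps [ 0.5895 -0.1821  0.109 ] [ 0.5196 -0.0724  0.109 ] 0.1300663033553513 [ 0.5545 -0.1272  0.109 ]
butt [ 0.5866 -0.1106  0.079 ] bath 0.05097557265165281 -0.0014952194731521166
h/stem [ 0.5174 -0.1602  0.079 ] bath -0.03409335973445343 -0.002143734337761406
stem visible end [ 0.498  -0.1742  0.072 ] bath -0.058084596518459757 -0.002433968715515005
f bath 0.012181173028321422 -0.061540278119496465
f bath 0.0181948938365004 0.06838692623189231
rim [ 0.4554 -0.3877  0.092 ] scene [ 0.4564 -0.3928  0.092 ]
glass rim [ 0.6094 -0.3875  0.066 ]
op 0.062006297680154684 -0.05033749261632721
op 0.06372148048071564 0.04797851742916711
op -0.06642187176636816 0.07407032635107456
op -0.06755815854244772 -0.07420260410086164
```

```bash
python3 - <<'E'
from h import *
np.set_printoptions(precision=4,suppress=True)
def tri(a,b):
    (o1,d1),(o2,d2)=ray("top",a),ray("scene",b)
    s=np.linalg.lstsq(np.c_[d1,-d2],o2-o1,rcond=None)[0]
    return o1+d1*s[0],o2+d2*s[1]
print("shelf corner",tri((378,187),(353,122)))
print("post top/bottle etc", tri((462,160),(428,262)))
# plan 1
p=np.array([.2044,-.5365]);g=np.array([.5545,-.1272])
yaw=2.138
X=np.array([np.cos(yaw),np.sin(yaw)]);Y=np.array([np.sin(yaw),-np.cos(yaw)])
d=g-p;print("after spin: dx,dy",d@X,d@Y)
E
```

```text
shelf corner (array([ 0.5954, -0.3471,  0.3793]), array([ 0.618 , -0.3505,  0.3861]))
post top/bottle etc (array([ 0.6995, -0.5343,  0.2041]), array([ 0.7002, -0.5344,  0.2044]))
after spin: dx,dy 0.15710612300671128 0.5151836236855749
```

play_rows(
  deltas=[
    [0, 0, -10, -0.148],
    [0, 0, -10, -0.148],
    [0, 0, -10, -0.148],
    [0, 0, -10, -0.148],
    [0, 0, -10, -0.148],
    [0, 0, 0, -0.148],
    [0, 0, 0, -0.148],
    [0, 0, 0, -0.148],
  ],
  fingers=45,
  squeeze=10,
)

```text
time: 0.95
ee_pos: [0.2045, -0.5371, 0.2243]
tool_rot: [0.713, 0.701, 0.0, -0.0]
ft_force: [-0.4, 0.2, -0.1]
finger_gap: 0.0448
```

The shelf corner works out at about (0.60, -0.35, 0.38), and my path passes it on the base side. Next come the rest of the spin and the transfer to above the forceps.

play_rows(
  deltas=[
    [0, 0, 0, -0.148],
    [0, 0, 0, -0.148],
    [0, 0, 0, -0.148],
    [0, 0, 0, -0.146],
    [10, 35, 0, 0],
    [10, 35, 0, 0],
    [10, 35, 0, 0],
    [10, 35, 0, 0],
  ],
)

```text
time: 1.75
ee_pos: [0.3017, -0.4271, 0.2242]
tool_rot: [0.481, 0.877, 0.0, -0.0]
ft_force: [0.5, -0.5, -0.1]
finger_gap: 0.0446
```

play_rows(
  deltas=[
    [10, 35, 0, 0],
    [10, 35, 0, 0],
    [10, 35, 0, 0],
    [10, 35, 0, 0],
    [10, 35, 0, 0],
    [10, 35, 0, 0],
    [10, 30, 0, 0],
    [0, 0, 0, 0],
  ],
)

```text
time: 2.55
ee_pos: [0.4676, -0.2375, 0.2243]
tool_rot: [0.479, 0.878, 0.001, -0.0]
ft_force: [-1.0, -0.8, 0.0]
finger_gap: 0.0451
```

```bash
python3 - <<'E'
from h import *
np.set_printoptions(precision=4,suppress=True)
s=arm.read_state();print(s["time"],s["q"],s["ee_pos"],s["tool_rot"])
print(arm.get_calibration("wrist"))
cv2.imwrite("pics/w1.png",arm.read_camera("wrist"));cv2.imwrite("pics/t1.png",arm.read_camera("top"))
E
```

```text
2.55 [-0.6359  0.0632  1.6001  0.0013  1.479  -1.2079] [ 0.4676 -0.2375  0.2243] [ 0.479   0.8778  0.0007 -0.0003]
{'vfov': 66.40495209718296, 'cx': 321.43043517983597, 'cy': 239.36542649888474, 'R': array([[ 0.8415,  0.5403,  0.0009],
       [ 0.5196, -0.8097,  0.2727],
       [ 0.148 , -0.229 , -0.9621]]), 't': array([-0.2654, -0.476 ,  0.3177])}
```

View pics/w1.png

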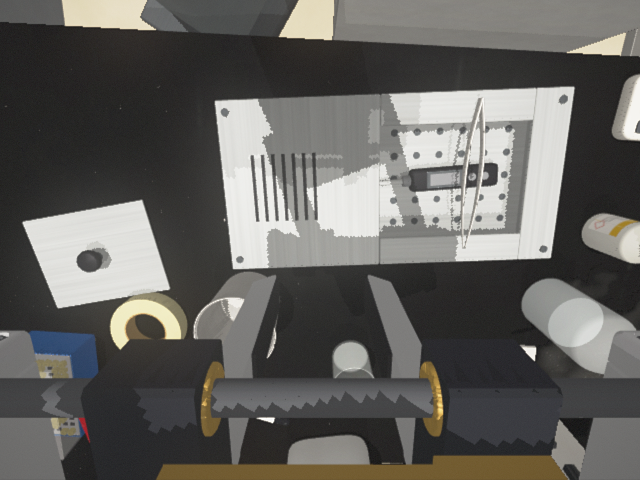

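The wrist view shows the whole bath. The deck corners are at (216,101), (574,87), (551,258) and (233,269), the forceps run from (481,97) to (464,249), and the handle's butt is near (498,174). I'll measure from these.

```bash
python3 - <<'E'
import cv2
a=cv2.imread("pics/w1.png")[80:275,370:580]
cv2.imwrite("pics/w1c.png",cv2.resize(a,None,fx=3,fy=3,interpolation=cv2.INTER_CUBIC))
from h import *
np.set_printoptions(precision=4,suppress=True)
P=[onz("wrist",p,.105) for p in [(574,87),(216,101),(233,269),(551,258)]]
for p in P: print(p)
print([np.linalg.norm(P[i]-P[i-3]) for i in range(4)])
A=onz("wrist",(464,249),.109);B=onz("wrist",(481,97),.109);print("forceps",A,B,np.linalg.norm(A-B),(A+B)/2,np.arctan2(*(B-A)[1::-1]))
c=sum(P)/4;ax=(P[0]-P[1]+P[3]-P[2])[:2];ax/=np.linalg.norm(ax);print(c+.054*np.r_[ax,0],np.arctan2(ax[1],ax[0]))
print("butt",onz("wrist",(498,174),.079),"h/stem",onz("wrist",(410,180),.079))
E
```

```text
[ 0.5797 -0.0252  0.105 ]
[ 0.3319 -0.1962  0.105 ]
[ 0.417  -0.3215  0.105 ]
[ 0.6665 -0.1491  0.105 ]
[np.float64(0.30106171631533474), np.float64(0.15142567474033283), np.float64(0.30324359241534427), np.float64(0.15125302219052522)]
forceps [ 0.5891 -0.1863  0.109 ] [ 0.5178 -0.0744  0.109 ] 0.13271485936490737 [ 0.5535 -0.1303  0.109 ] 2.137848139655534
[ 0.5432 -0.1423  0.105 ] 0.6043237108973112
butt [ 0.5846 -0.1107  0.079 ] h/stem [ 0.5167 -0.1608  0.079 ]
```

View pics/w1c.png

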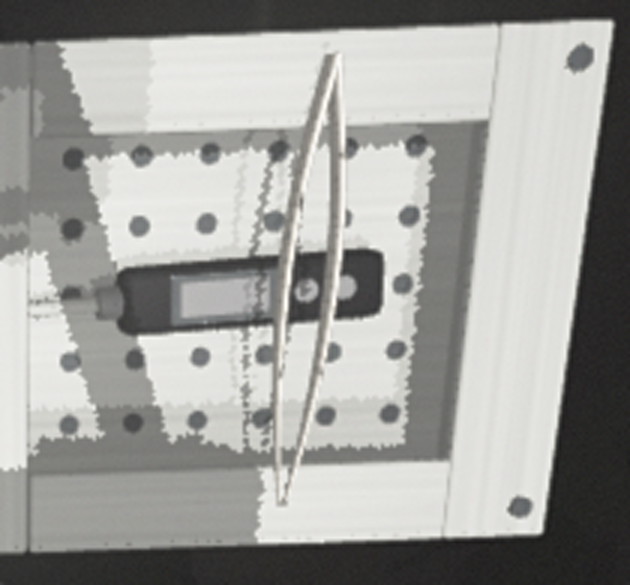

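The forceps centre is at about (0.5537, -0.129), yaw 2.138, with a length of 132.7 mm against the given 132. The bath origin is at about (0.5437, -0.1405), yaw 0.609. Both views agree to 2–3 mm. Now I'll go over the forceps, descend and grip.

play_rows(
  deltas=[
    [11, 33, 0, 0],
    [11, 33, 0, 0],
    [11, 33, 0, 0],
    [11, 32, 0, 0],
    [0, 0, 0, 0],
    [0, 0, 30, 0],
    [0, 0, 30, 0],
    [0, 0, 10, 0],
  ],
)

```text
time: 3.45
ee_pos: [0.5496, -0.1338, 0.151]
tool_rot: [0.482, 0.876, -0.001, -0.003]
ft_force: [-0.4, 0.4, -0.5]
finger_gap: 0.0454
```

```bash
python3 - <<'E'
from h import *
np.set_printoptions(precision=4,suppress=True)
s=arm.read_state();print(s["time"],s["q"],s["ee_pos"],s["tool_rot"])
p=s["ee_pos"];yaw=2*np.arctan2(s["tool_rot"][1],s["tool_rot"][0])
X=np.array([np.cos(yaw),np.sin(yaw)]);Y=np.array([np.sin(yaw),-np.cos(yaw)])
d=np.array([.5537,-.129])-p[:2];print(yaw,d@X,d@Y)
cv2.imwrite("pics/w2.png",arm.read_camera("wrist"))
E
```

```text
3.45 [-0.3913  0.2122  1.5849 -0.0009  1.3511 -0.9561] [ 0.5496 -0.1338  0.151 ] [ 0.482   0.8762 -0.0008 -0.0033]
2.1357967252268417 0.001889635148654181 0.006074370026563429
```

View pics/w2.png

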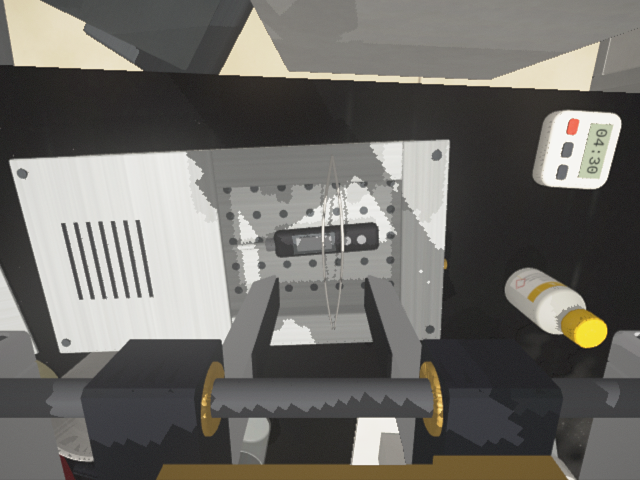

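The forceps stand between the fingers, with ends at about (333,158) and (333,330). I'll correct by about 2 and 6 mm, then descend and close.

play_rows(
  deltas=[
    [2, 6, 0, 0],
    [0, 0, 20, 0],
    [0, 0, 20, 0],
    [0, 0, 15, 0],
    [0, 0, 4, 0],
    [0, 0, 0, 0],
    [0, 0, 0, 0],
  ],
)

```text
time: 4.2
ee_pos: [0.5579, -0.1285, 0.0969]
tool_rot: [0.481, 0.877, 0.0, 0.001]
ft_force: [0.1, 0.7, 0.2]
finger_gap: 0.0455
```

```bash
python3 - <<'E'
from h import *
np.set_printoptions(precision=4,suppress=True)
s=arm.read_state();print(s["time"],s["ee_pos"],s["ft_force"])
A=onz("wrist",(333,330),.109,None)
cv2.imwrite("pics/w3.png",arm.read_camera("wrist"))
E
```

```text
4.2 [ 0.5579 -0.1285  0.0969] [0.1359 0.6789 0.152 ]
```

View pics/w3.png

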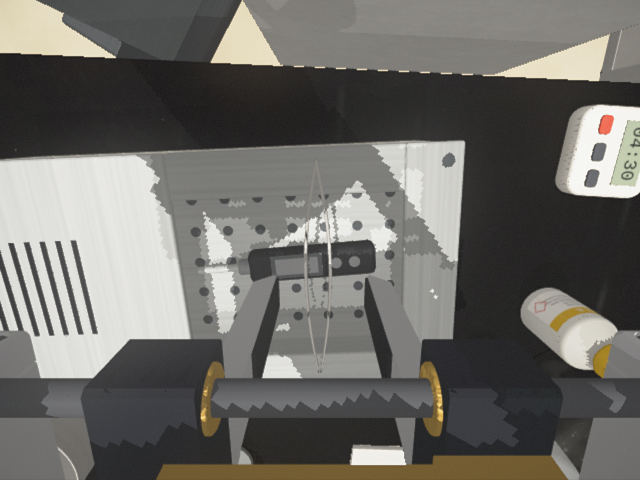

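play_rows(
  deltas=[
    [0, -4, 2, 0],
    [0, 0, 2, 0],
    [0, 0, 0, 0],
    [0, 0, 0, 0],
  ],
  fingers=0,
  squeeze=12,
)

```text
time: 4.65
ee_pos: [0.5535, -0.1302, 0.0916]
tool_rot: [0.481, 0.877, 0.0, -0.0]
ft_force: [-0.1, -0.1, -0.4]
finger_gap: 0.0161
```

play_rows(
  deltas=[
    [0, 0, 0, 0],
    [0, 0, 0, 0],
    [0, 0, 0, 0],
  ],
)

```text
time: 4.95
ee_pos: [0.5536, -0.1302, 0.0917]
tool_rot: [0.481, 0.877, -0.0, 0.0]
ft_force: [-0.4, -0.2, 0.4]
finger_gap: 0.0003
```

The opening went to 0, so the grip missed or squeezed the forceps out. I'll look.

```bash
python3 - <<'E'
from h import *
cv2.imwrite("pics/w4.png",arm.read_camera("wrist"));a=arm.read_camera("top")[180:360,210:450]
cv2.imwrite("pics/t4c.png",cv2.resize(a,None,fx=3.3,fy=3.3,interpolation=cv2.INTER_CUBIC))
a=arm.read_camera("scene")[185:285,230:370];cv2.imwrite("pics/s4c.png",cv2.resize(a,None,fx=5,fy=5,interpolation=cv2.INTER_CUBIC))
E
```

```text
(no output)
```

View pics/w4.png

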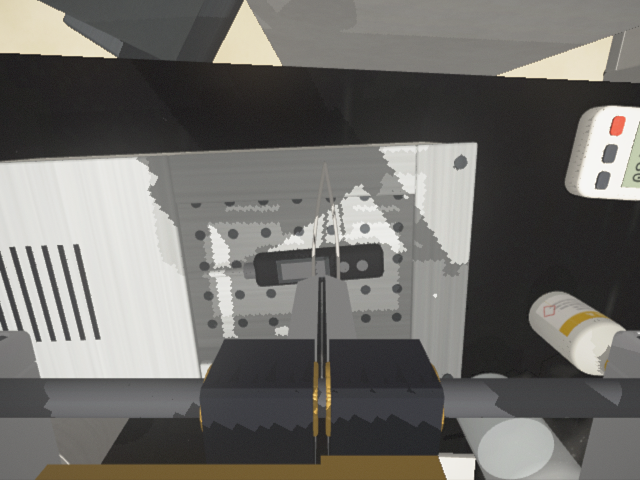

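View pics/s4c.png

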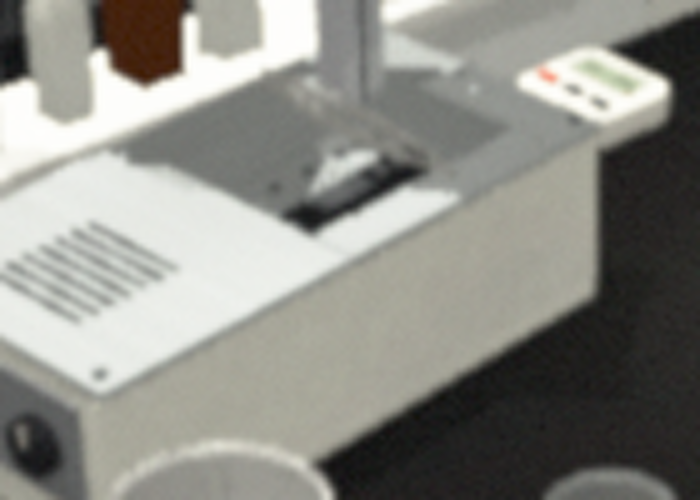

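```bash
python3 - <<'E'
import cv2
a=cv2.imread("pics/w4.png")[140:340,220:430]
cv2.imwrite("pics/w4c.png",cv2.resize(a,None,fx=3.5,fy=3,interpolation=cv2.INTER_CUBIC))
E
```

```text
(no output)
```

View pics/w4c.png

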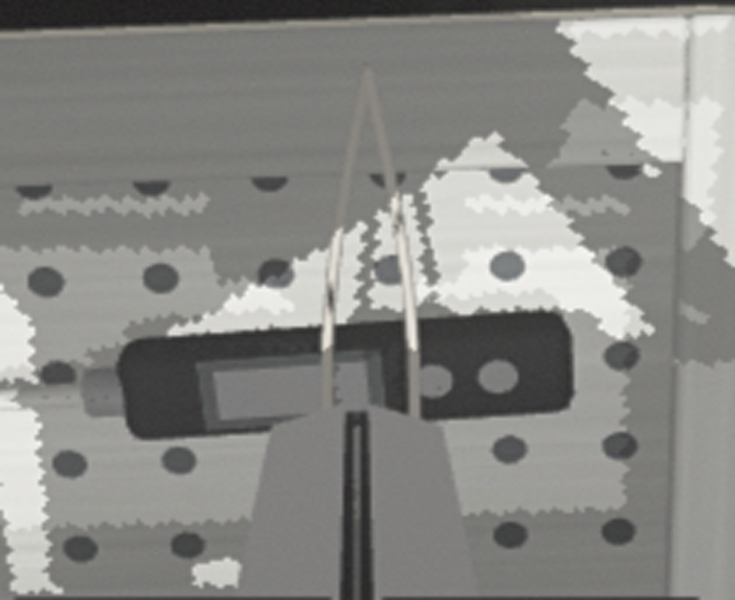

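View pics/t4c.png

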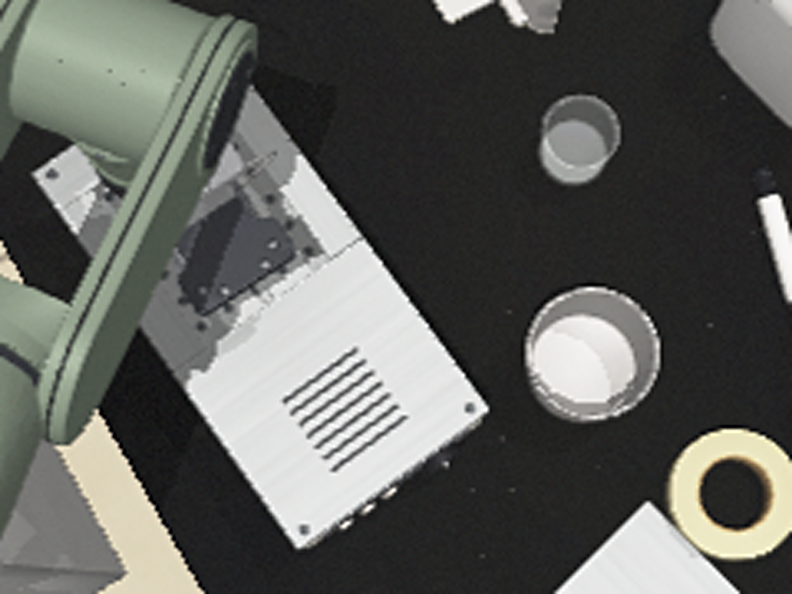

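```bash
python3 - <<'E'
from h import *
np.set_printoptions(precision=4,suppress=True)
s=arm.read_state();p=s["ee_pos"];yaw=2*np.arctan2(s["tool_rot"][1],s["tool_rot"][0]);print(p,yaw,s["ft_force"],s["finger_gap"])
X=np.array([np.cos(yaw),np.sin(yaw),0]);Y=np.array([np.sin(yaw),-np.cos(yaw),0])
for dx in(-8,0,8):
  for z in (p[2],.105,.115): print(dx,z,proj("wrist",np.r_[p[:2],z]+X*dx/1e3))
B=onz("wrist",(324.5,164),.109);print("B",B,(B-p)@X,(B-p)@Y)
for u,v in [(220+328/3.5,140+400/3),(220+413/3.5,140+410/3),(220+330/3.5,140+270/3),(220+405/3.5,140+270/3)]:
  Q=onz("wrist",(u,v),.109);print((Q-p)@X,(Q-p)@Y)
E
```

```text
[ 0.5536 -0.1302  0.0917] 2.13785112699018 [ 0.9062 -0.9407 -0.6692] 0.0004483104486361143
-8 0.09165178012233402 [321.4727 284.6085]
-8 0.105 [321.4741 293.5498]
-8 0.115 [321.4752 300.9811]
0 0.09165178012233402 [321.458  272.5371]
0 0.105 [321.4585 280.8419]
0 0.115 [321.4589 287.7515]
8 0.09165178012233402 [321.4429 260.2288]
8 0.105 [321.4425 267.8695]
8 0.115 [321.4422 274.2334]
B [ 0.519  -0.0729  0.109 ] 0.06686312860408451 0.0016567218175207075
0.006206002152404702 -0.004367446480732527
0.004174131254541019 0.0093733805700878
0.031472378876171984 -0.0038804060228144976
0.031458896657644043 0.007819598051712714
```

```bash
python3 - <<'E'
from h import *
np.set_printoptions(precision=4,suppress=True)
p=np.array([.5536,-.1302,.0917])
for z in (.0917,.105,.115,.125,.14): 
    u=proj("scene",np.r_[p[:2],z]);print(z,u,(u-[230,185]+.5)*5)
E
```

```text
0.0917 [300.5578 215.2011] [355.289  153.5054]
0.105 [300.3492 210.1458] [354.2462 128.229 ]
0.115 [300.1909 206.3079] [353.4546 109.0395]
0.125 [300.0313 202.4378] [352.6563  89.6891]
0.14 [299.7892 196.5715] [351.4462  60.3574]
```

```bash
python3 - <<'E'
import cv2
from h import *
a=arm.read_camera("scene")[150:250,250:350];cv2.imwrite("pics/s5c.png",cv2.resize(a,None,fx=6,fy=6,interpolation=cv2.INTER_CUBIC))
E
```

```text
(no output)
```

View pics/s5c.png

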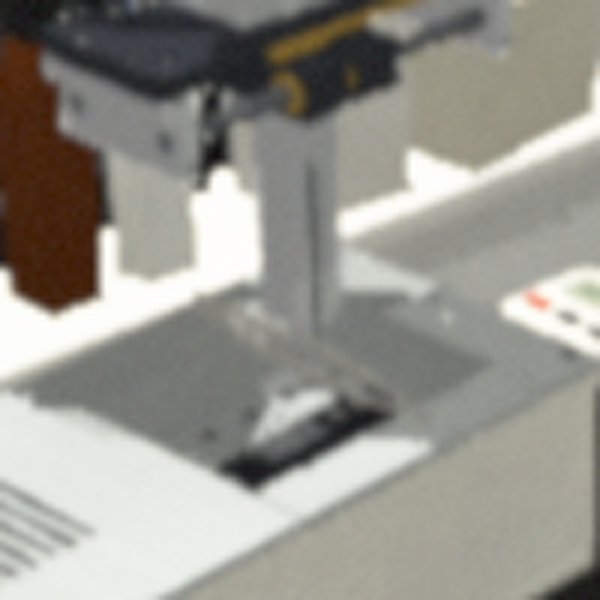

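In both views the visible finger ends sit near z 0.115, about 20 mm above the reported TCP, and the forceps are untouched. So the fingers closed above the forceps. I'll open, go down in small steps watching the force, and close again.

play_rows(
  deltas=[
    [0, 2, 0, 0],
    [0, 0, 0, 0],
    [0, 0, 0, 0],
    [0, 0, 3, 0],
    [0, 0, 3, 0],
    [0, 0, 3, 0],
    [0, 0, 0, 0],
  ],
  fingers=45,
)

```text
time: 5.85
ee_pos: [0.5546, -0.1289, 0.0818]
tool_rot: [0.481, 0.877, -0.0, -0.001]
ft_force: [-0.4, -0.1, 0.1]
finger_gap: 0.0449
```

play_rows(
  deltas=[
    [0, 0, 3, 0],
    [0, 0, 3, 0],
    [0, 0, 3, 0],
    [0, 0, 0, 0],
  ],
)

```text
time: 6.25
ee_pos: [0.5547, -0.129, 0.073]
tool_rot: [0.481, 0.877, -0.0, -0.001]
ft_force: [0.5, -0.6, -0.1]
finger_gap: 0.0447
```

```bash
python3 - <<'E'
from h import *
a=arm.read_camera("wrist")[140:340,220:430];cv2.imwrite("pics/w6c.png",cv2.resize(a,None,fx=3.5,fy=3,interpolation=cv2.INTER_CUBIC))
a=arm.read_camera("scene")[150:250,250:350];cv2.imwrite("pics/s6c.png",cv2.resize(a,None,fx=6,fy=6,interpolation=cv2.INTER_CUBIC))
E
```

```text
(no output)
```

View pics/w6c.png

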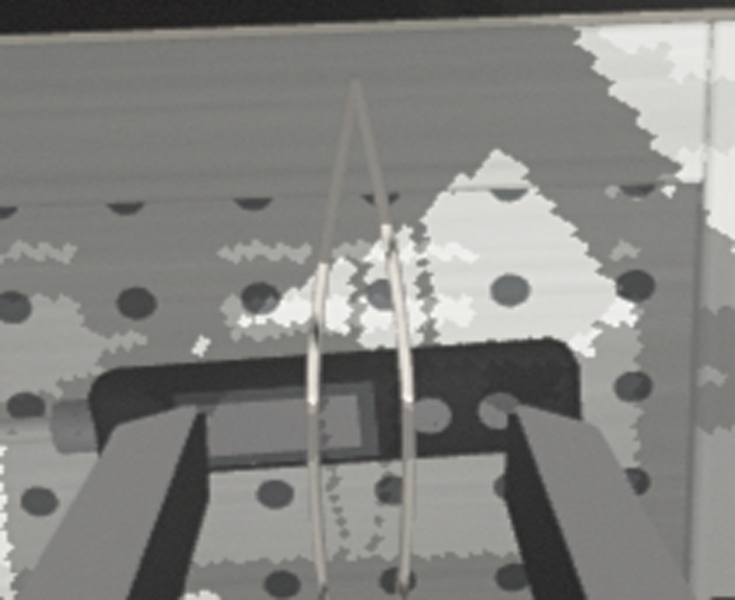

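View pics/s6c.png

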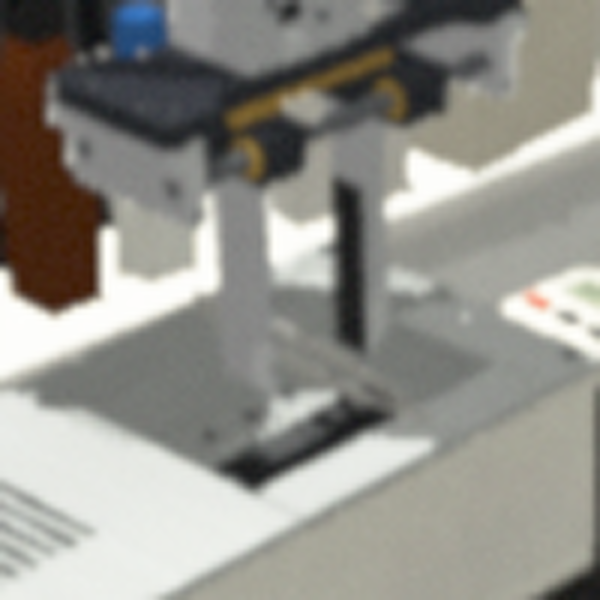

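```bash
python3 - <<'E'
from h import *
np.set_printoptions(precision=4,suppress=True)
p=np.array([.5547,-.129,.073]);yaw=2.138
X=np.array([np.cos(yaw),np.sin(yaw),0]);Y=np.array([np.sin(yaw),-np.cos(yaw),0])
for s in(1,-1):
  for z in (.073,.085,.09,.095,.1,.105): 
    u=proj("scene",np.r_[p[:2],z]+s*Y*.028);print(s,z,(u-[250,150]+.5)*6)
E
```

```text
1 0.073 [362.8966 409.1154]
1 0.085 [362.0676 382.4028]
1 0.09 [361.7198 371.1954]
1 0.095 [361.3705 359.9423]
1 0.1 [361.0198 348.6432]
1 0.105 [360.6677 337.2976]
-1 0.073 [256.4812 460.4659]
-1 0.085 [255.099  433.3406]
-1 0.09 [254.519  421.9581]
-1 0.095 [253.9365 410.528 ]
-1 0.1 [253.3516 399.0499]
-1 0.105 [252.7643 387.5235]
```

The finger ends measure at about z 0.097–0.099, an offset of roughly +24 mm. I'll lower another 6 mm, leaving 12 mm above the handle, and close.

play_rows(
  deltas=[
    [0, 0, 3, 0],
    [0, 0, 3, 0],
    [0, 0, 0, 0],
  ],
)

```text
time: 6.65
ee_pos: [0.5547, -0.129, 0.067]
tool_rot: [0.481, 0.877, -0.0, -0.001]
ft_force: [0.5, -0.1, 0.3]
finger_gap: 0.0453
```

play_rows(
  deltas=[
    [0, 0, 0, 0],
    [0, 0, 0, 0],
    [0, 0, 0, 0],
    [0, 0, 0, 0],
    [0, 0, 0, 0],
    [0, 0, 0, 0],
    [0, 0, 0, 0],
  ],
  fingers=0,
  squeeze=12,
)

```text
time: 7.35
ee_pos: [0.5553, -0.1292, 0.0677]
tool_rot: [0.481, 0.877, 0.0, 0.0]
ft_force: [0.4, 0.5, 0.2]
finger_gap: 0.0153
```

The forceps are held at a 15.3 mm opening. I'll lift them and carry them out over the bath's right edge, where I can tilt them against the deck edge.

play_rows(
  deltas=[
    [0, 0, -10, 0],
    [0, 0, -15, 0],
    [0, 0, -15, 0],
    [0, 0, 0, 0],
    [-20, 0, 0, 0],
    [-25, 0, 0, 0],
    [-25, 0, 0, 0],
    [-25, 0, 0, 0],
  ],
  squeeze=15,
)

```text
time: 8.15
ee_pos: [0.6067, -0.21, 0.108]
tool_rot: [0.481, 0.877, 0.0, 0.0]
ft_force: [0.5, 0.5, -0.4]
finger_gap: 0.0152
```

play_rows(
  deltas=[
    [-9, 0, 0, 0],
    [0, 0, 0, 0],
  ],
)

```text
time: 8.35
ee_pos: [0.6113, -0.2177, 0.1075]
tool_rot: [0.482, 0.876, 0.0, -0.0]
ft_force: [-0.1, 0.1, -0.6]
finger_gap: 0.0156
```

```bash
python3 - <<'E'
from h import *
a=arm.read_camera("wrist");cv2.imwrite("pics/w7.png",a)
a=arm.read_camera("scene")[150:310,220:420];cv2.imwrite("pics/s7c.png",cv2.resize(a,None,fx=4,fy=3.7,interpolation=cv2.INTER_CUBIC))
E
```

```text
(no output)
```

View pics/w7.png

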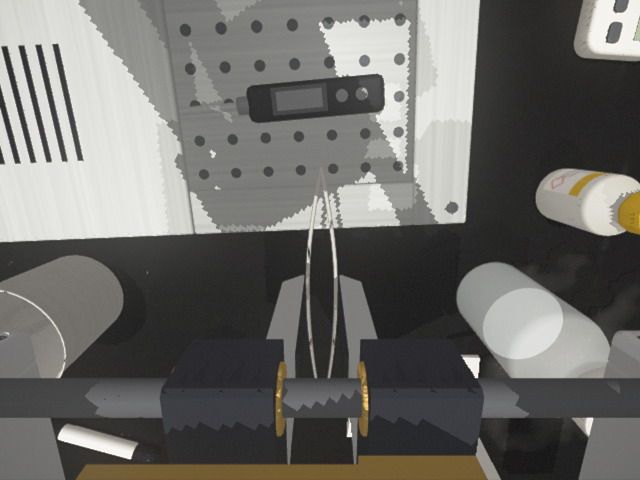

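View pics/s7c.png

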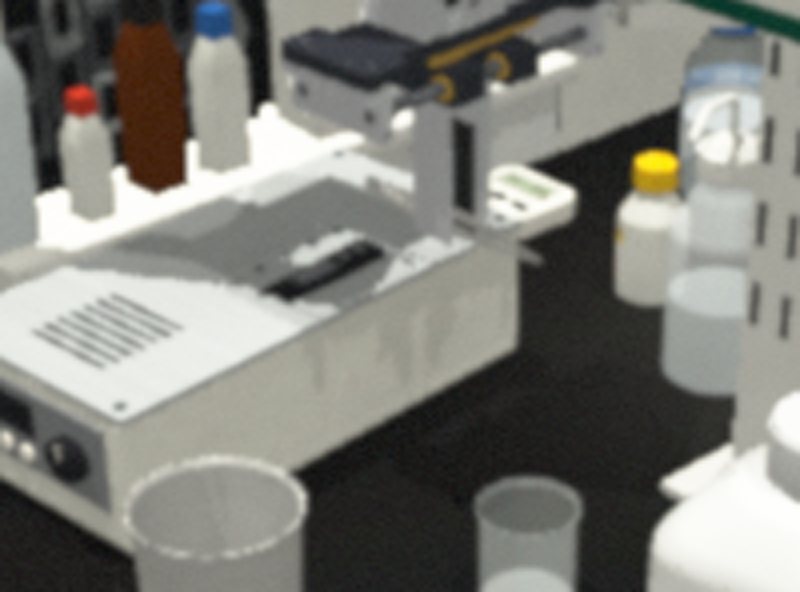

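The forceps are held level. The bath edge runs at rows 215–240, so the grip is outside the edge as wanted. I'll move toward the bath's front end, away from the shelf corner, then lower so the deck edge tilts the forceps.

play_rows(
  deltas=[
    [0, -25, 0, 0],
    [0, -30, 0, 0],
    [0, -30, 0, 0],
    [0, -5, 0, 0],
    [0, 0, 15, 0],
    [0, 0, 15, 0],
    [0, 0, 5, 0],
    [0, 0, 0, 0],
  ],
  squeeze=12,
)

```text
time: 9.25
ee_pos: [0.5343, -0.2634, 0.0701]
tool_rot: [0.481, 0.877, 0.0, -0.002]
ft_force: [0.5, -0.5, -1.1]
finger_gap: 0.015
```

play_rows(
  deltas=[
    [0, 0, 5, 0],
    [0, 0, 6, 0],
    [0, 0, 6, 0],
    [0, 0, 6, 0],
    [0, 0, 6, 0],
    [0, 0, 0, 0],
  ],
)

```text
time: 9.85
ee_pos: [0.5348, -0.2653, 0.0425]
tool_rot: [0.481, 0.877, -0.0, -0.0]
ft_force: [0.2, -0.7, 0.1]
finger_gap: 0.0158
```

```bash
python3 - <<'E'
from h import *
a=arm.read_camera("wrist");cv2.imwrite("pics/w8.png",a)
a=arm.read_camera("scene")[150:310,220:420];cv2.imwrite("pics/s8c.png",cv2.resize(a,None,fx=4,fy=3.7,interpolation=cv2.INTER_CUBIC))
E
```

```text
(no output)
```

View pics/w8.png

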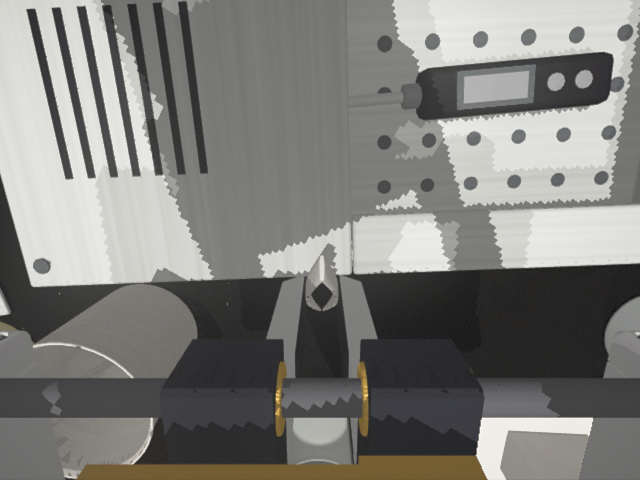

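View pics/s8c.png

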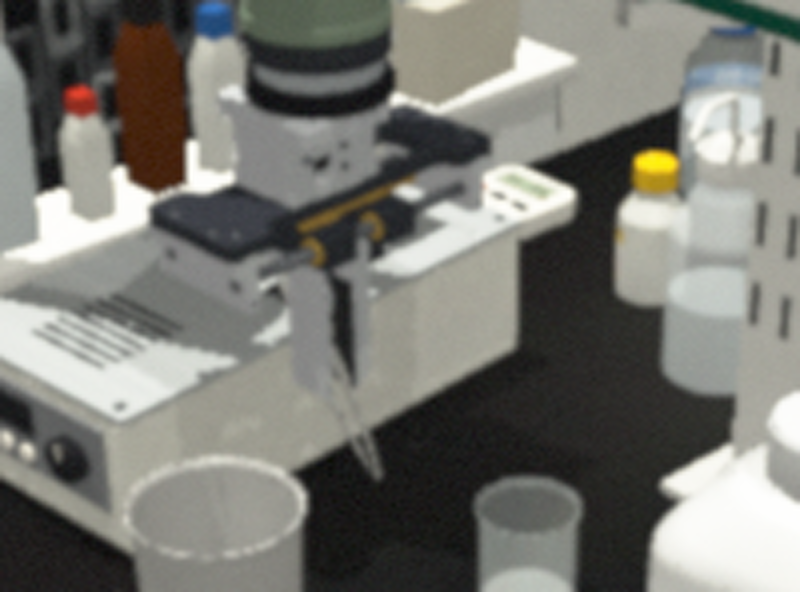

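The forceps have tilted to about 45–50°, with the lower end at about crop (378,475). I'll lower 9 mm more for a steeper angle, then lift away.

play_rows(
  deltas=[
    [0, 0, 5, 0],
    [0, 0, 4, 0],
    [0, 0, 0, 0],
    [0, 0, -15, 0],
    [0, 0, -25, 0],
    [0, 0, -25, 0],
    [0, 0, -25, 0],
    [0, 0, -20, 0],
  ],
)

```text
time: 10.75
ee_pos: [0.5354, -0.2652, 0.1474]
tool_rot: [0.481, 0.877, 0.0, 0.001]
ft_force: [-0.1, -0.7, -0.4]
finger_gap: 0.0152
```

```bash
python3 - <<'E'
from h import *
np.set_printoptions(precision=4,suppress=True)
s=arm.read_state();print(s["ee_pos"],s["finger_gap"])
a=arm.read_camera("wrist");cv2.imwrite("pics/w9.png",a)
a=arm.read_camera("scene")[150:310,220:420];cv2.imwrite("pics/s9c.png",cv2.resize(a,None,fx=4,fy=3.7,interpolation=cv2.INTER_CUBIC))
print("rim from wrist",[onz("wrist",q,.092) for q in [(100,400)]])
E
```

```text
[ 0.5354 -0.2652  0.1474] 0.015238415926026845
rim from wrist [array([ 0.4504, -0.4893,  0.092 ])]
```

View pics/w9.png

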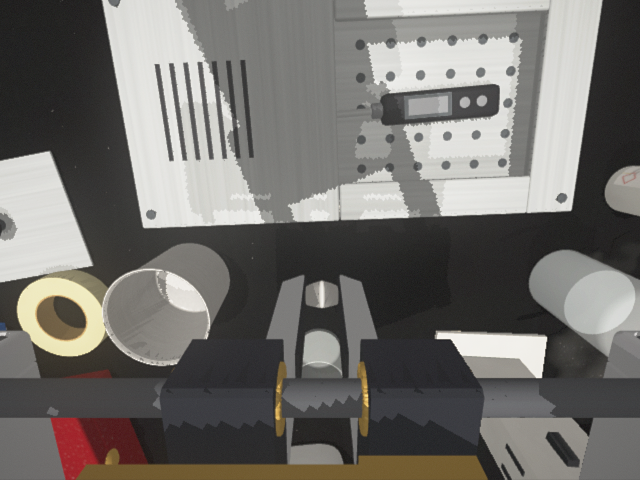

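View pics/s9c.png

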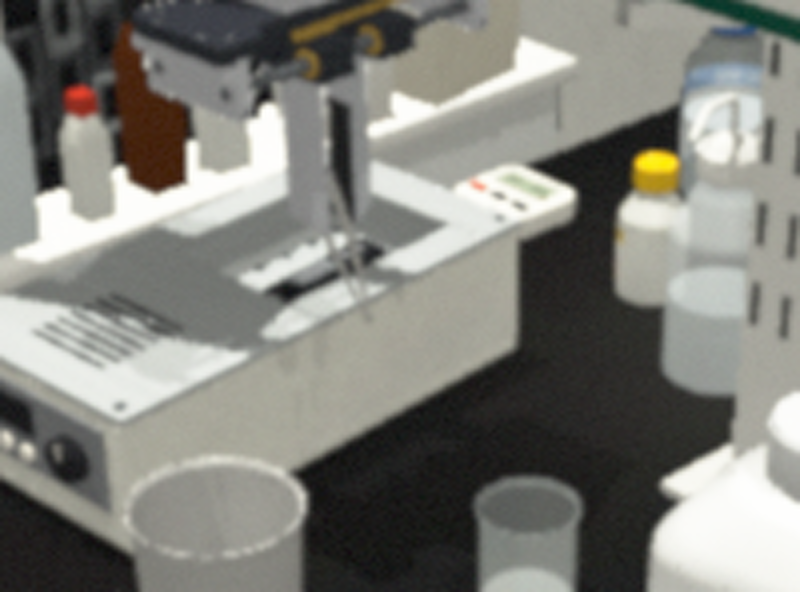

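The forceps hold steep in the fingers, with the lower end at scene crop (372,318). The beaker's rim in the wrist view is centred near (157,317). I'll work out the lower end's position and the approach.

```bash
python3 - <<'E'
from h import *
np.set_printoptions(precision=4,suppress=True)
s=arm.read_state();p=s["ee_pos"];yaw=2*np.arctan2(s["tool_rot"][1],s["tool_rot"][0])
X=np.array([np.cos(yaw),np.sin(yaw),0]);Y=np.array([np.sin(yaw),-np.cos(yaw),0])
o,d=ray("scene",(220+372.5/4-.5,150+318.5/3.7-.5))
A=o+d*(((p-o)@Y)/(d@Y));print("A",A,(A-p)@X,A[2]-p[2])
import numpy as np
im=cv2.imread("pics/w9.png")
r=onz("wrist",(157,317),.092);print("rim w",r)
for q in [(103,312),(210,320),(160,269),(155,365)]: print(onz("wrist",q,.092))
for t in ([.4554,-.3877],r[:2]):
  v=np.r_[t,0]-p;print(v@X,v@Y)
E
```

```text
A [ 0.5525 -0.2901  0.1311] -0.027958353602734243 -0.018357327534852058
rim w [ 0.4577 -0.3895  0.092 ]
[ 0.419  -0.4087  0.092 ]
[ 0.4953 -0.369   0.092 ]
[ 0.4418 -0.3504  0.092 ]
[ 0.4757 -0.4315  0.092 ]
-0.05808554366707473 -0.134281527929913
-0.06087663021016582 -0.13327689695979328
```

The lower end is 28 mm to -X of the grip and 60 mm below the grip centre, so the tilt is about 65°. I'll go above the beaker, check, then lower.

play_rows(
  deltas=[
    [-10, -25, 0, 0],
    [-13, -36, 0, 0],
    [-13, -36, 0, 0],
    [-10, -27, 0, 0],
    [-3, -10, 0, 0],
    [0, 0, 0, 0],
    [0, 0, 15, 0],
    [0, 0, 0, 0],
  ],
)

```text
time: 11.65
ee_pos: [0.4479, -0.3756, 0.1266]
tool_rot: [0.48, 0.877, 0.001, -0.002]
ft_force: [-0.7, 1.1, -1.1]
finger_gap: 0.0152
```

```bash
python3 - <<'E'
from h import *
np.set_printoptions(precision=4,suppress=True)
s=arm.read_state();p=s["ee_pos"];yaw=2*np.arctan2(s["tool_rot"][1],s["tool_rot"][0])
X=np.array([np.cos(yaw),np.sin(yaw),0]);Y=np.array([np.sin(yaw),-np.cos(yaw),0])
v=np.array([.4565,-.3887,0])-p;print(p,"beaker from tool",v@X,v@Y)
a=arm.read_camera("scene")[150:350,190:390];cv2.imwrite("pics/s10c.png",cv2.resize(a,None,fx=3,fy=3,interpolation=cv2.INTER_CUBIC))
a=arm.read_camera("wrist");cv2.imwrite("pics/w10.png",a)
E
```

```text
[ 0.4479 -0.3756  0.1266] beaker from tool -0.015675745539354195 0.00024296911191085477
```

View pics/s10c.png

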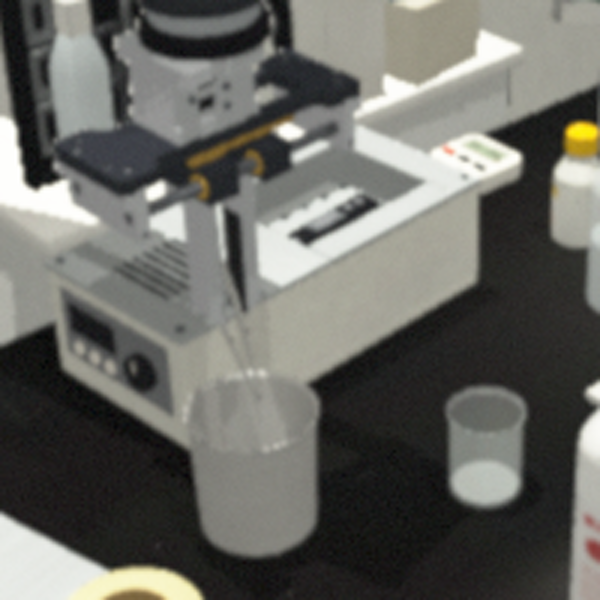

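View pics/w10.png

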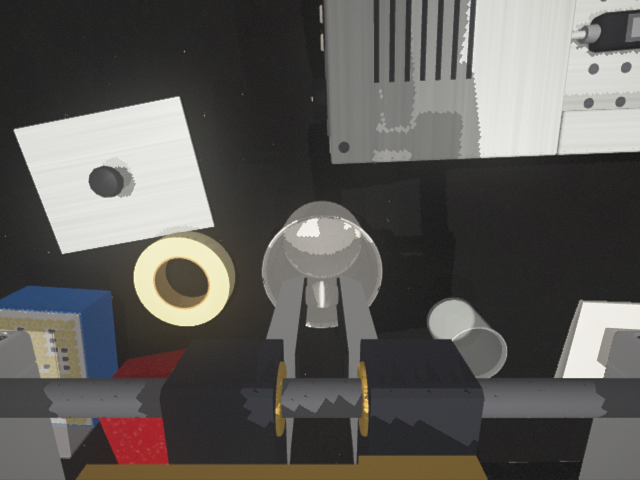

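The tool is centred on the beaker across the jaws (rim at columns 262–382), and the forceps' lower end points into the mouth. I'll shift 5 mm and lower.

play_rows(
  deltas=[
    [-5, 0, 0, 0],
    [0, 0, 15, 0],
    [0, 0, 20, 0],
    [0, 0, 20, 0],
    [0, 0, 15, 0],
    [0, 0, 8, 0],
    [0, 0, 0, 0],
  ],
)

```text
time: 12.45
ee_pos: [0.4503, -0.3818, 0.0499]
tool_rot: [0.481, 0.877, 0.001, -0.001]
ft_force: [-0.8, 0.6, -0.3]
finger_gap: 0.0155
```

```bash
python3 - <<'E'
from h import *
a=arm.read_camera("scene")[150:350,190:390];cv2.imwrite("pics/s11c.png",cv2.resize(a,None,fx=3,fy=3,interpolation=cv2.INTER_CUBIC))
a=arm.read_camera("wrist");cv2.imwrite("pics/w11.png",a)
E
```

```text
(no output)
```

View pics/s11c.png

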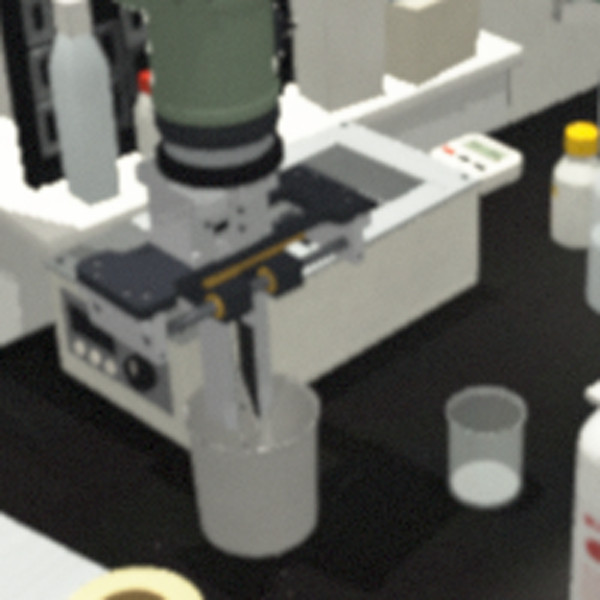

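View pics/w11.png

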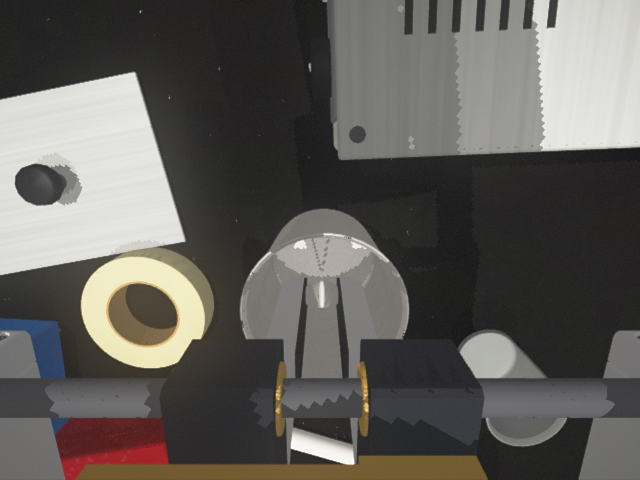

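The fingers and forceps are inside the mouth with no side force. I'll lower 12 mm more and release with a small opening.

play_rows(
  deltas=[
    [0, 0, 6, 0],
    [0, 0, 6, 0],
    [0, 0, 0, 0],
    [0, 0, 0, 0],
  ],
)

```text
time: 12.95
ee_pos: [0.451, -0.3826, 0.0395]
tool_rot: [0.481, 0.877, 0.0, -0.0]
ft_force: [0.0, -0.8, -1.1]
finger_gap: 0.0157
```

play_rows(
  deltas=[
    [0, 0, 0, 0],
    [0, 0, 0, 0],
    [0, 0, 0, 0],
    [0, 0, 0, 0],
  ],
  fingers=26,
)

```text
time: 13.35
ee_pos: [0.4512, -0.3829, 0.0398]
tool_rot: [0.481, 0.877, -0.0, 0.0]
ft_force: [-0.5, -0.0, -0.3]
finger_gap: 0.026
```

```bash
python3 - <<'E'
from h import *
a=arm.read_camera("scene")[150:350,190:390];cv2.imwrite("pics/s12c.png",cv2.resize(a,None,fx=3,fy=3,interpolation=cv2.INTER_CUBIC))
a=arm.read_camera("wrist");cv2.imwrite("pics/w12.png",a)
E
```

```text
(no output)
```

View pics/s12c.png

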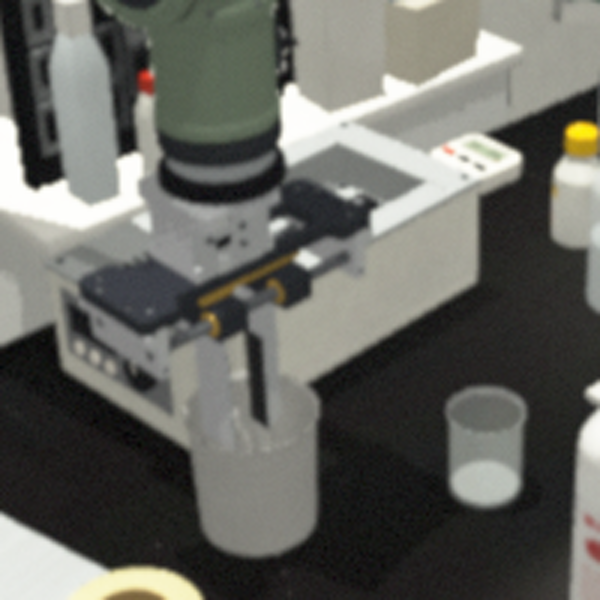

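View pics/w12.png

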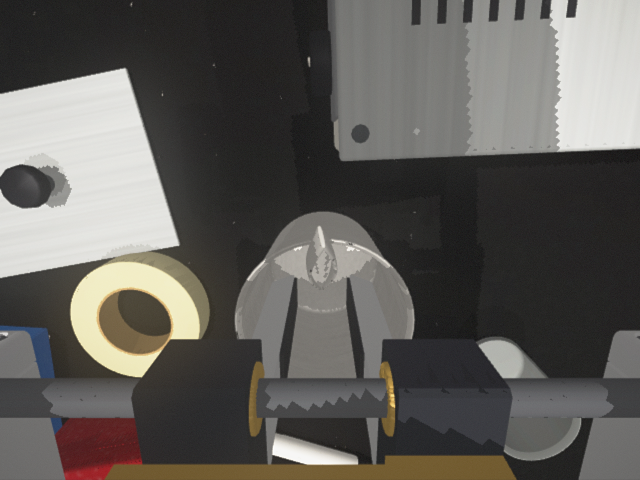

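The forceps have dropped in and lean on the far rim, with the top end at about (320,228) in the wrist view. I'll withdraw straight up.

play_rows(
  deltas=[
    [0, 0, -10, 0],
    [0, 0, -20, 0],
    [0, 0, -25, 0],
    [0, 0, -25, 0],
    [0, 0, -30, 0],
    [0, 0, -30, 0],
    [0, 0, -20, 0],
    [0, 0, 0, 0],
  ],
)

```text
time: 14.25
ee_pos: [0.4531, -0.3849, 0.2047]
tool_rot: [0.481, 0.877, -0.002, 0.004]
ft_force: [0.4, 0.6, -0.1]
finger_gap: 0.0262
```

```bash
python3 - <<'E'
from h import *
np.set_printoptions(precision=4,suppress=True)
a=arm.read_camera("scene")[150:350,190:390];cv2.imwrite("pics/s13c.png",cv2.resize(a,None,fx=3,fy=3,interpolation=cv2.INTER_CUBIC))
a=arm.read_camera("wrist");cv2.imwrite("pics/w13.png",a)
s=arm.read_state();p=s["ee_pos"];print(s["q"],p)
# thermo from earlier: butt/hstem average of two views
b=(np.array([.5866,-.1106])+[.5846,-.1107])/2;h=(np.array([.5174,-.1602])+[.5167,-.1608])/2
print("handle centre",(b+h)/2,"len",np.linalg.norm(b-h),"yaw",np.arctan2(*(b-h)[::-1]))
E
```

```text
[-0.8498  0.2228  1.4694 -0.      1.4486 -1.4168] [ 0.4512 -0.3828  0.1999]
handle centre [ 0.5513 -0.1356] len 0.0847592177878017 yaw 0.6287529156386896
```

View pics/s13c.png

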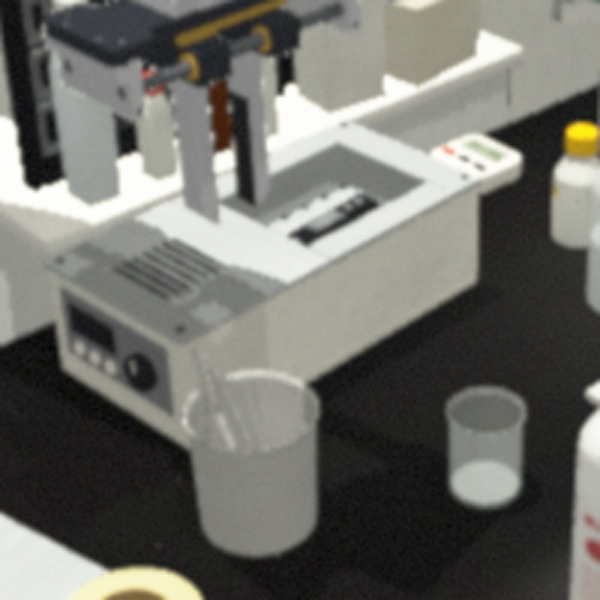

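View pics/w13.png

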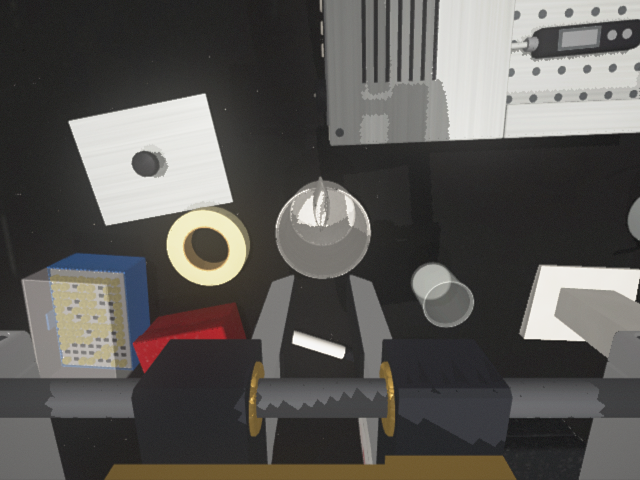

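The forceps stand in the upright beaker. Next is the thermometer: I'll move above the handle, about 22 mm butt-side of its centre, and turn the jaws across it.

play_rows(
  deltas=[
    [12, 20, 0, 0],
    [20, 30, 0, 0],
    [21, 32, 0, 0],
    [22, 34, 0, 0],
    [22, 34, 0, 0],
    [22, 34, 0, 0],
    [20, 30, 0, 0],
    [17, 25, 0, 0],
  ],
  fingers=42,
  squeeze=10,
)

```text
time: 15.15
ee_pos: [0.5681, -0.1202, 0.1971]
tool_rot: [0.481, 0.877, -0.0, -0.002]
ft_force: [0.2, 0.1, 0.1]
finger_gap: 0.0422
```

play_rows(
  deltas=[
    [0, 0, 0, 0.14],
    [0, 0, 0, 0.14],
    [0, 0, 0, 0.14],
    [0, 0, 0, 0.14],
    [0, 0, 0, 0.14],
    [0, 0, 0, 0.14],
    [0, 0, 0, 0.14],
    [0, 0, 0, 0.14],
  ],
)

```text
time: 15.95
ee_pos: [0.5674, -0.1222, 0.197]
tool_rot: [0.875, 0.485, -0.001, -0.002]
ft_force: [-0.7, -0.7, 0.1]
finger_gap: 0.042
```

play_rows(
  deltas=[
    [0, 0, 0, 0.14],
    [0, 0, 0, 0.14],
    [0, 0, 0, 0.109],
    [0, 0, 20, 0],
    [0, 0, 20, 0],
    [0, 0, 0, 0],
  ],
)

```text
time: 16.55
ee_pos: [0.5648, -0.1213, 0.1541]
tool_rot: [0.951, 0.309, -0.004, -0.003]
ft_force: [-1.4, 0.2, -0.9]
finger_gap: 0.0416
```

```bash
python3 - <<'E'
from h import *
np.set_printoptions(precision=4,suppress=True)
s=arm.read_state();p=s["ee_pos"];yaw=2*np.arctan2(s["tool_rot"][1],s["tool_rot"][0])
X=np.array([np.cos(yaw),np.sin(yaw),0]);Y=np.array([np.sin(yaw),-np.cos(yaw),0])
v=np.array([.5691,-.1227,0])-p;print(p,yaw,"to go",v@X,v@Y,s["q"])
a=arm.read_camera("wrist");cv2.imwrite("pics/w14.png",a)
E
```

```text
[ 0.5648 -0.1213  0.1541] 0.6287517409412481 to go 0.0026373291041515002 0.0036061064919364243 [-0.3613  0.2378  1.5473 -0.      1.3674  0.5807]
```

View pics/w14.png

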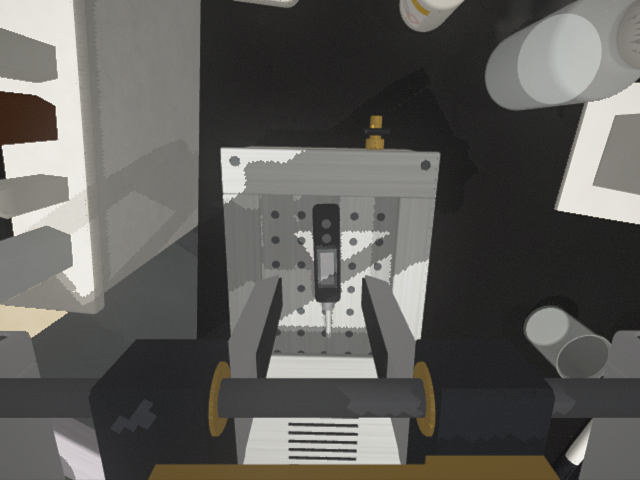

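The handle runs from the butt at about (327,204) to the stem end at about (328,302), nearly parallel to tool x. I'll compute the offset.

```bash
python3 - <<'E'
from h import *
np.set_printoptions(precision=4,suppress=True)
s=arm.read_state();p=s["ee_pos"];yaw=2*np.arctan2(s["tool_rot"][1],s["tool_rot"][0])
X=np.array([np.cos(yaw),np.sin(yaw),0]);Y=np.array([np.sin(yaw),-np.cos(yaw),0])
print(p)
b=onz("wrist",(326.5,204),.079);h=onz("wrist",(328,302),.079)
for q in (b,h):print(q,(q-p)@X,(q-p)@Y)
print(np.linalg.norm(b-h))
E
```

```text
[ 0.5663 -0.1218  0.1561]
[ 0.5891 -0.1076  0.079 ] 0.026864280091147347 0.0019596089427805835
[ 0.521 -0.159  0.079] -0.058459386722152826 0.0034770968268951993
0.08533716006491836
```

play_rows(
  deltas=[
    [5, 2, 0, 0],
    [0, 0, 20, 0],
    [0, 0, 25, 0],
    [0, 0, 25, 0],
    [0, 0, 20, 0],
    [0, 0, 8, 0],
    [0, 0, 0, 0],
  ],
)

```text
time: 17.3
ee_pos: [0.574, -0.1213, 0.0611]
tool_rot: [0.951, 0.309, -0.001, -0.0]
ft_force: [0.5, 0.6, -0.6]
finger_gap: 0.0416
```

```bash
python3 - <<'E'
from h import *
a=arm.read_camera("wrist");cv2.imwrite("pics/w15.png",a)
a=arm.read_camera("scene")[150:250,230:350];cv2.imwrite("pics/s15c.png",cv2.resize(a,None,fx=6,fy=6,interpolation=cv2.INTER_CUBIC))
print(arm.read_state()["ee_pos"])
E
```

```text
[ 0.57549013 -0.12185311  0.06305769]
```

View pics/w15.png

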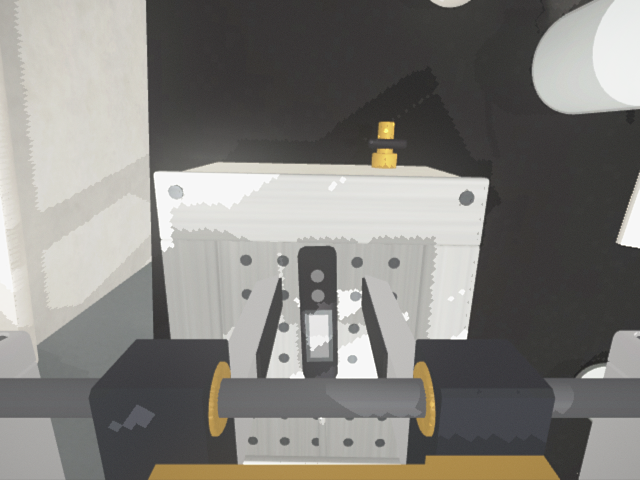

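View pics/s15c.png

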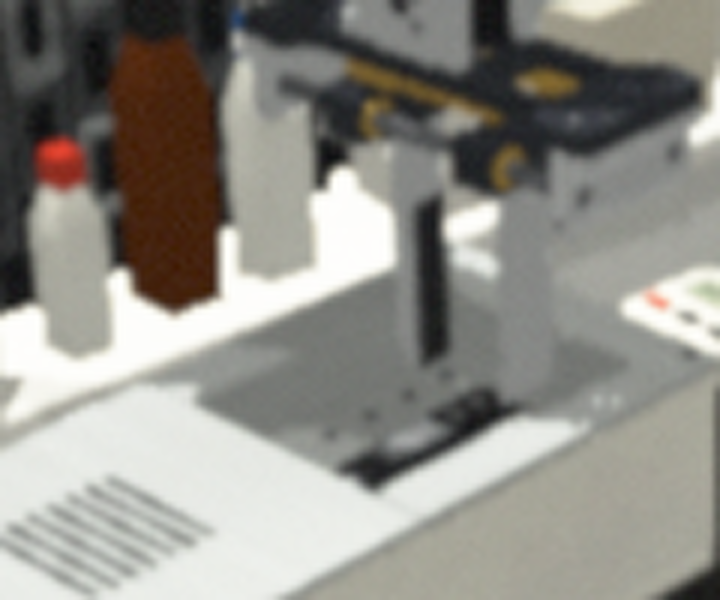

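The handle lies centred between the fingers, with its butt at row 245. I'll descend slowly the rest of the way and watch the force.

play_rows(
  deltas=[
    [0, 0, 5, 0],
    [0, 0, 5, 0],
    [0, 0, 4, 0],
    [0, 0, 0, 0],
  ],
)

```text
time: 17.8
ee_pos: [0.5735, -0.1213, 0.0469]
tool_rot: [0.951, 0.309, -0.001, -0.0]
ft_force: [0.1, -0.8, -1.0]
finger_gap: 0.042
```

play_rows(
  deltas=[
    [0, 0, 2, 0],
    [0, 0, 2, 0],
    [0, 0, 0, 0],
  ],
)

```text
time: 18.1
ee_pos: [0.5739, -0.1214, 0.0433]
tool_rot: [0.951, 0.309, -0.0, -0.0]
ft_force: [-0.9, -0.0, 0.5]
finger_gap: 0.0423
```

```bash
python3 - <<'E'
from h import *
np.set_printoptions(precision=4,suppress=True)
s=arm.read_state();p=s["ee_pos"];yaw=2*np.arctan2(s["tool_rot"][1],s["tool_rot"][0])
X=np.array([np.cos(yaw),np.sin(yaw),0]);Y=np.array([np.sin(yaw),-np.cos(yaw),0])
print(p,s["ft_force"])
a=arm.read_camera("wrist");cv2.imwrite("pics/w16.png",a[140:400,160:480])
a=arm.read_camera("scene")[150:250,230:350];cv2.imwrite("pics/s16c.png",cv2.resize(a,None,fx=6,fy=6,interpolation=cv2.INTER_CUBIC))
for sg in (1,-1):
  for z in (.06,.065,.07,.075,.08): print(sg,z,(proj("scene",np.r_[p[:2],z]+sg*Y*.0275)-[230,150]+.5)*6)
E
```

```text
[ 0.5739 -0.1214  0.0433] [-0.8635 -0.0101  0.4603]
1 0.06 [527.5505 471.3243]
1 0.065 [527.2935 460.2154]
1 0.07 [527.0354 449.0608]
1 0.075 [526.7762 437.8602]
1 0.08 [526.516  426.6134]
-1 0.06 [426.2424 425.6445]
-1 0.065 [425.7887 414.7148]
-1 0.07 [425.3331 403.7413]
-1 0.075 [424.8758 392.7236]
-1 0.08 [424.4166 381.6615]
```

View pics/s16c.png

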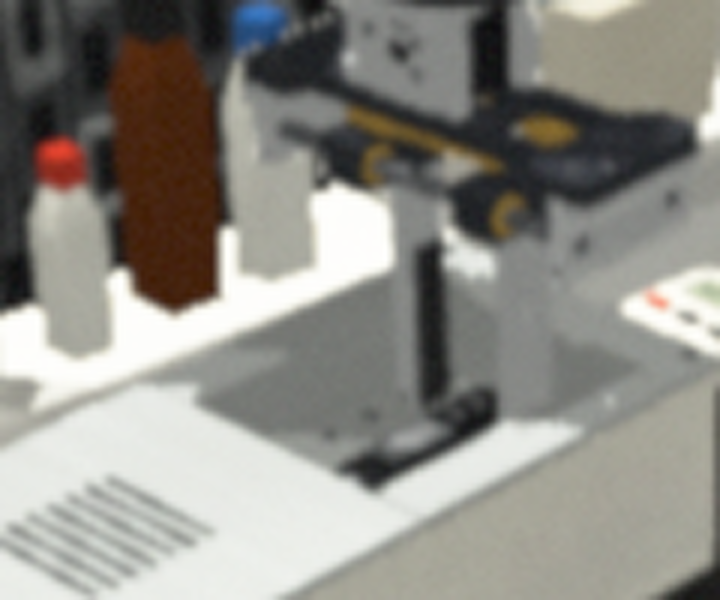

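View pics/w16.png

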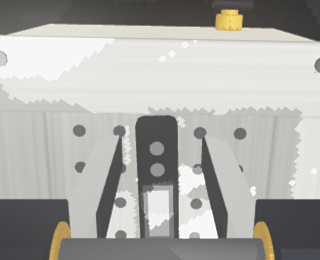

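The finger ends are now about 4 mm above the tank floor, on either side of the handle, with no force showing. Closing.

play_rows(
  deltas=[
    [0, 0, 0, 0],
    [0, 0, 0, 0],
    [0, 0, 0, 0],
    [0, 0, 0, 0],
    [0, 0, 0, 0],
  ],
  fingers=0,
  squeeze=10,
)

```text
time: 18.7
ee_pos: [0.5742, -0.1215, 0.0438]
tool_rot: [0.951, 0.309, 0.0, 0.0]
ft_force: [-0.1, 0.6, 0.7]
finger_gap: 0.0219
```

play_rows(
  deltas=[
    [0, 0, -4, 0],
    [0, 0, -5, 0],
    [0, 0, -5, 0],
    [0, 0, -5, 0],
    [0, 0, 0, 0],
  ],
)

```text
time: 19.2
ee_pos: [0.5751, -0.1218, 0.0639]
tool_rot: [0.951, 0.309, 0.001, 0.001]
ft_force: [0.7, 1.2, -0.7]
finger_gap: 0.022
```

```bash
python3 - <<'E'
from h import *
a=arm.read_camera("wrist");cv2.imwrite("pics/w17.png",a[140:400,160:480])
a=arm.read_camera("scene")[150:250,230:350];cv2.imwrite("pics/s17c.png",cv2.resize(a,None,fx=6,fy=6,interpolation=cv2.INTER_CUBIC))
E
```

```text
(no output)
```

View pics/s17c.png

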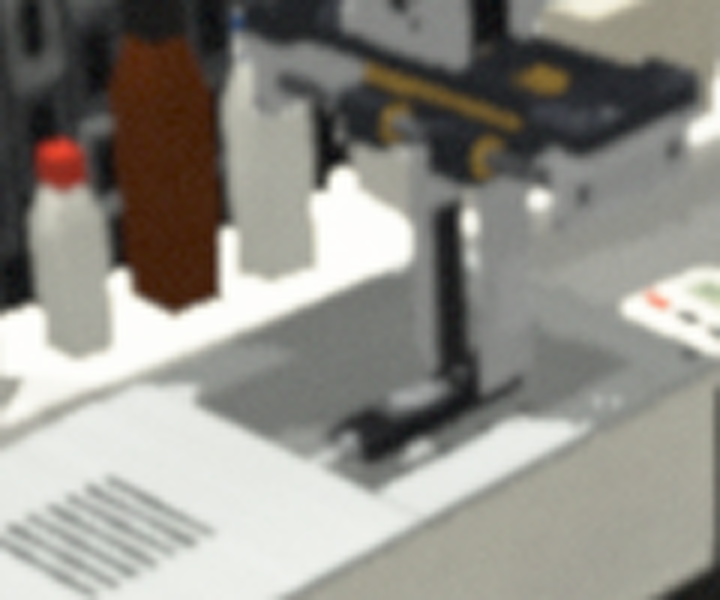

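View pics/w17.png

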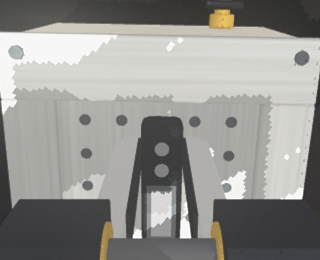

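The thermometer is held at the handle's 22 mm width and has lifted about level. Now I'll lift slowly so the deck edge turns it between the pads, with a lighter grip.

play_rows(
  deltas=[
    [0, 0, -3, 0],
    [0, 0, -3, 0],
    [0, 0, -3, 0],
    [0, 0, -3, 0],
    [0, 0, 0, 0],
  ],
  squeeze=6,
)

```text
time: 19.8
ee_pos: [0.5746, -0.1216, 0.0753]
tool_rot: [0.951, 0.309, 0.0, 0.0]
ft_force: [-0.3, 0.5, -1.3]
finger_gap: 0.022
```

play_rows(
  deltas=[
    [0, 0, -3, 0],
    [0, 0, -3, 0],
    [0, 0, -3, 0],
    [0, 0, 0, 0],
  ],
)

```text
time: 20.2
ee_pos: [0.5746, -0.1216, 0.0843]
tool_rot: [0.951, 0.309, 0.0, 0.0]
ft_force: [-0.0, -0.0, 0.1]
finger_gap: 0.0219
```

```bash
python3 - <<'E'
from h import *
print(arm.read_state()["ft_force"])
a=arm.read_camera("wrist");cv2.imwrite("pics/w18.png",a[140:400,160:480])
a=arm.read_camera("scene")[150:250,230:350];cv2.imwrite("pics/s18c.png",cv2.resize(a,None,fx=6,fy=6,interpolation=cv2.INTER_CUBIC))
E
```

```text
[-0.00657315 -0.03425115  0.08273224]
```

View pics/s18c.png

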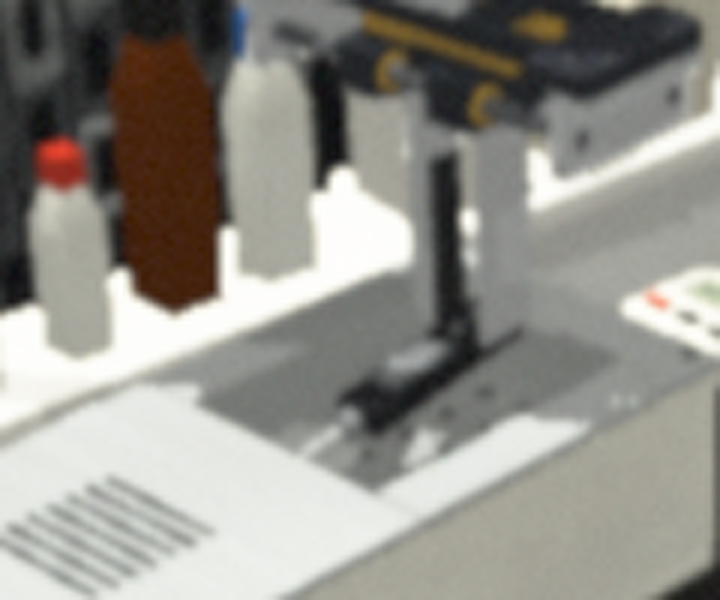

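View pics/w18.png

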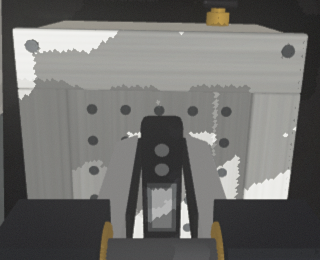

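The thermometer is turning between the pads, stem sloping down under the deck, with force near zero. I'll pull it slantwise.

play_rows(
  deltas=[
    [4, 0, -2, 0],
    [6, 0, -4, 0],
    [6, 0, -4, 0],
    [5, 0, -5, 0],
    [5, 0, -5, 0],
    [0, 0, 0, 0],
  ],
)

```text
time: 20.9
ee_pos: [0.5967, -0.1059, 0.105]
tool_rot: [0.951, 0.31, 0.001, 0.001]
ft_force: [-0.4, 0.1, -1.7]
finger_gap: 0.0213
```

play_rows(
  deltas=[
    [4, 0, -5, 0],
    [4, 0, -6, 0],
    [3, 0, -6, 0],
    [0, 0, 0, 0],
  ],
)

```text
time: 21.3
ee_pos: [0.6054, -0.0998, 0.1222]
tool_rot: [0.951, 0.309, 0.001, 0.001]
ft_force: [0.8, -0.9, -0.4]
finger_gap: 0.0217
```

```bash
python3 - <<'E'
from h import *
print(arm.read_state()["ft_force"])
a=arm.read_camera("wrist");cv2.imwrite("pics/w19.png",a[140:400,160:480])
a=arm.read_camera("scene")[150:250,230:350];cv2.imwrite("pics/s19c.png",cv2.resize(a,None,fx=6,fy=6,interpolation=cv2.INTER_CUBIC))
E
```

```text
[ 0.78025252 -0.85707191 -0.36572022]
```

View pics/s19c.png

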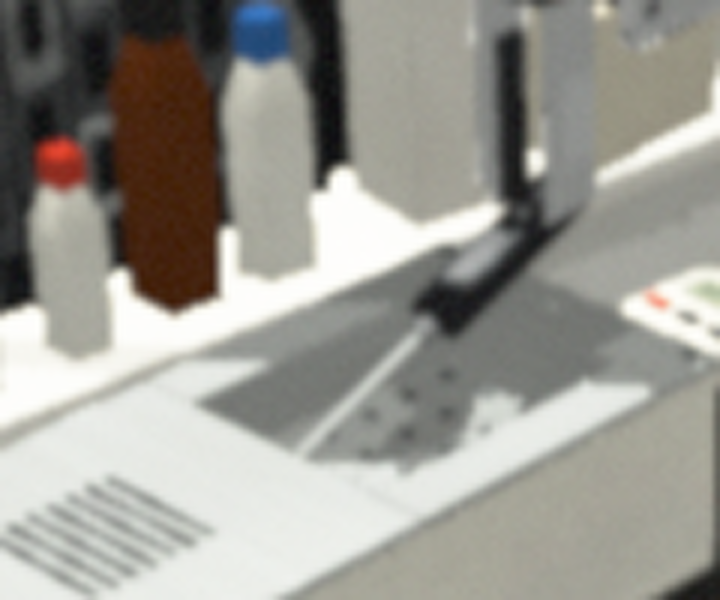

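View pics/w19.png

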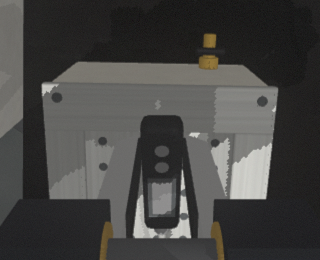

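The thermometer is being drawn out cleanly at about 20°, with the stem passing the opening's front edge at crop (300,455) and force under 2 N. I'll continue slantwise.

play_rows(
  deltas=[
    [3, 0, -6, 0],
    [2, 0, -7, 0],
    [2, 0, -7, 0],
    [8, 0, -5, 0],
    [10, 0, -6, 0],
    [10, 0, -6, 0],
    [0, 0, 0, 0],
  ],
)

```text
time: 22.1
ee_pos: [0.6345, -0.0782, 0.1591]
tool_rot: [0.951, 0.31, 0.001, 0.001]
ft_force: [0.1, 0.7, -0.4]
finger_gap: 0.0217
```

play_rows(
  deltas=[
    [10, 0, -6, 0],
    [10, 0, -6, 0],
    [0, 0, 0, 0],
  ],
)

```text
time: 22.4
ee_pos: [0.6504, -0.0666, 0.1709]
tool_rot: [0.951, 0.31, 0.001, 0.001]
ft_force: [0.2, -0.3, -0.6]
finger_gap: 0.0219
```

```bash
python3 - <<'E'
from h import *
print(arm.read_state()["ft_force"])
a=arm.read_camera("wrist");cv2.imwrite("pics/w20.png",a[140:400,160:480])
a=arm.read_camera("scene")[120:260,230:370];cv2.imwrite("pics/s20c.png",cv2.resize(a,None,fx=4,fy=4,interpolation=cv2.INTER_CUBIC))
E
```

```text
[ 0.16228455 -0.33931967 -0.59008163]
```

View pics/s20c.png

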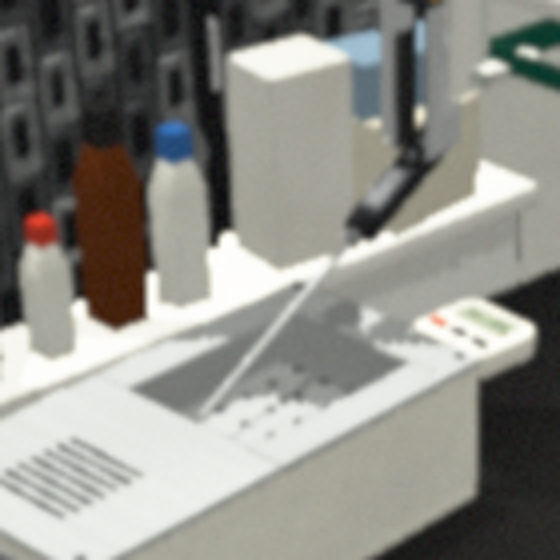

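View pics/w20.png

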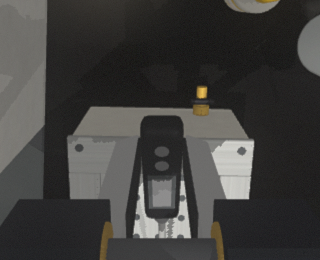

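The tip is now just at the front edge (crop (205,412)), free to come out. I'll pull a little further back, then go up with a firmer grip.

play_rows(
  deltas=[
    [7, 0, -4, 0],
    [7, 0, -4, 0],
    [0, 0, -8, 0],
    [0, 0, -12, 0],
    [0, 0, -15, 0],
    [0, 0, -15, 0],
    [0, 0, -15, 0],
    [0, 0, 0, 0],
  ],
  squeeze=12,
)

```text
time: 23.3
ee_pos: [0.6619, -0.0597, 0.2472]
tool_rot: [0.951, 0.309, 0.003, 0.002]
ft_force: [0.4, -0.9, -0.3]
finger_gap: 0.0215
```

play_rows(
  deltas=[
    [0, 0, -12, 0],
    [0, 0, -12, 0],
    [0, 0, -6, 0],
    [0, 0, 0, 0],
    [0, 0, 0, 0],
    [0, 0, 0, 0],
  ],
)

```text
time: 23.9
ee_pos: [0.6595, -0.0591, 0.2718]
tool_rot: [0.951, 0.309, -0.001, -0.0]
ft_force: [-0.0, 0.6, -1.1]
finger_gap: 0.0217
```

```bash
python3 - <<'E'
from h import *
np.set_printoptions(precision=4,suppress=True)
s=arm.read_state();print(s["ft_force"],s["ee_pos"],s["joint_vel"],s["finger_gap"])
cv2.imwrite("pics/w21.png",arm.read_camera("wrist"));cv2.imwrite("pics/s21.png",arm.read_camera("scene"));cv2.imwrite("pics/t21.png",arm.read_camera("top"))
a=cv2.imread("pics/s21.png")[80:360,180:400];cv2.imwrite("pics/s21c.png",cv2.resize(a,None,fx=2.1,fy=2.1,interpolation=cv2.INTER_CUBIC))
E
```

```text
[-0.0305  0.6146 -1.089 ] [ 0.6595 -0.0591  0.2718] [ 0.0013  0.0035  0.0033 -0.0009 -0.0018 -0.0014] 0.021675177668627168
```

View pics/s21c.png

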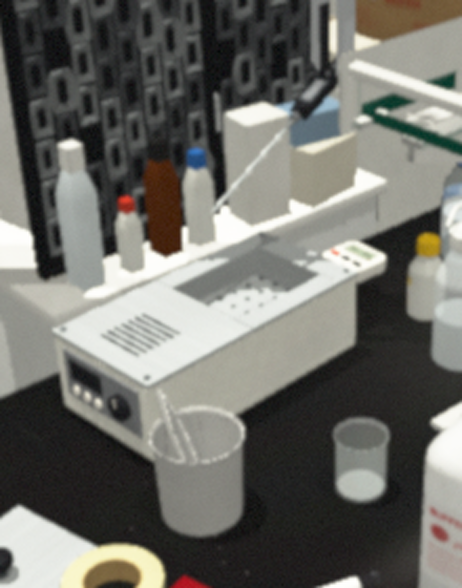

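View pics/t21.png

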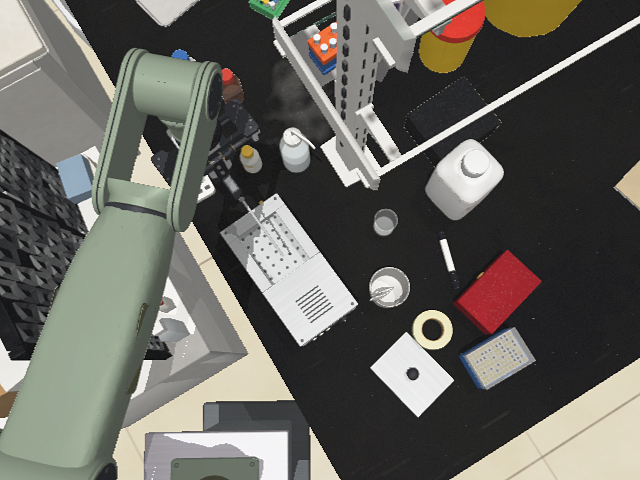

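The thermometer is out above the bath: its tip is at about scene (284,180) and top (291,255). The forceps stand in the upright beaker. I'll check the tip height and the forceps' lean by crossing the two views.

```bash
python3 - <<'E'
import cv2
a=cv2.imread("pics/t21.png");cv2.imwrite("pics/t21c.png",cv2.resize(a[165:310,200:420],None,fx=3.5,fy=3.5,interpolation=cv2.INTER_CUBIC))
a=cv2.imread("pics/s21.png");cv2.imwrite("pics/s21d.png",cv2.resize(a[255:345,230:320],None,fx=6,fy=6,interpolation=cv2.INTER_CUBIC))
E
```

```text
(no output)
```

View pics/t21c.png

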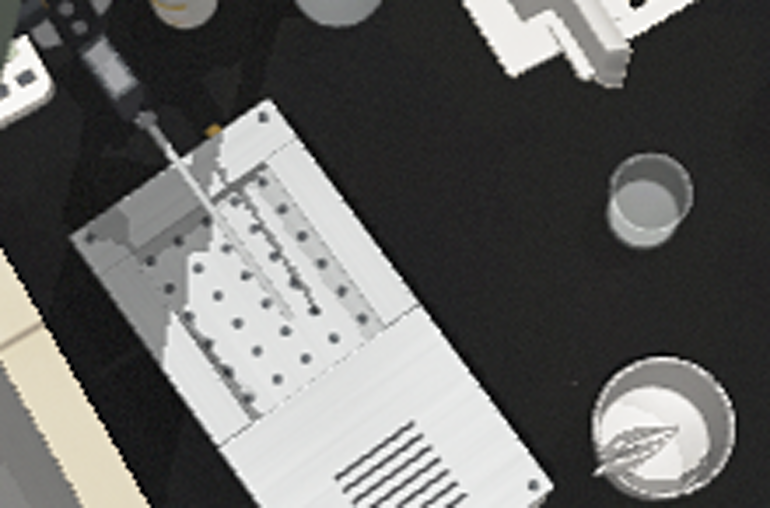

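View pics/s21d.png

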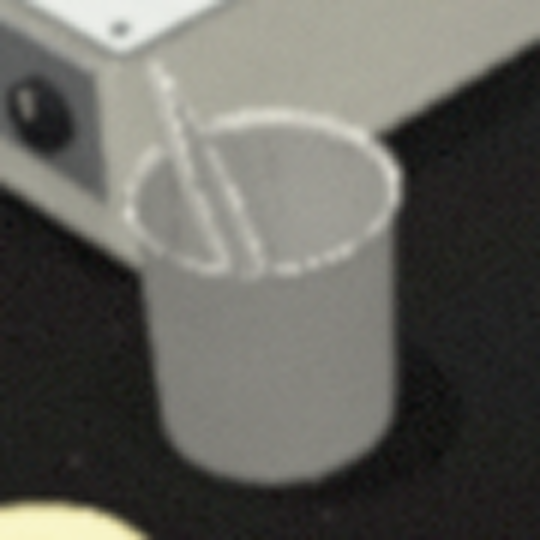

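```bash
python3 - <<'E'
from h import *
np.set_printoptions(precision=4,suppress=True)
def tri(a,b):
    (o1,d1),(o2,d2)=ray("top",a),ray("scene",b)
    s=np.linalg.lstsq(np.c_[d1,-d2],o2-o1,rcond=None)[0]
    A,B=o1+d1*s[0],o2+d2*s[1];return (A+B)/2,np.linalg.norm(A-B)
T=lambda u,v:(200+u/3.5,165+v/3.5);S=lambda u,v:(230+u/6,255+v/6)
tip=tri(T(291,318),(283.8,180));print("tip",tip)
st=tri(T(147,118),(180+292/2.1,80+122/2.1));print("stem root",st,"dist",np.linalg.norm(tip[0]-st[0]))
ft=tri(T(597,472),S(155,62));print("forceps top",ft)
fb=onz("top",T(677,432),.006);print("forceps foot",fb,"len",np.linalg.norm(ft[0]-fb),"lean",np.degrees(np.arccos((ft[0]-fb)[2]/np.linalg.norm(ft[0]-fb))),"mid",(ft[0]+fb)/2,"beaker",onz("top",T(664,427),.092))
s=arm.read_state();print(s["time"],s["ee_pos"],s["finger_gap"],np.abs(s["joint_vel"]).max())
E
```

```text
tip (array([ 0.5117, -0.1681,  0.2029]), np.float64(0.006250941105277015))
stem root (array([ 0.6099, -0.0936,  0.2611]), np.float64(0.0042141964471214145)) dist 0.13632959218850038
forceps top (array([ 0.4278, -0.3451,  0.113 ]), np.float64(0.0032120297529741448))
forceps foot [ 0.4618 -0.4051  0.006 ] len 0.12725011575798406 lean 32.81009318240944 mid [ 0.4448 -0.3751  0.0595] beaker [ 0.4552 -0.3885  0.092 ]
24.05 [ 0.6595 -0.059   0.2719] 0.021764910629055275 0.0032784693568179615
```

All checks hold: tip at about z 0.20, forceps leaning 33° with their middle 17 mm off the beaker's axis and 60 mm up. Handing in.

```bash
python3 -c "
from station import arm
print(arm.job_done()); s=arm.read_state(); print(s['time'],s['ee_pos'],s['finger_gap'])"
```

```text
the job is handed in; nothing more can be done
None
the job is handed in; nothing more can be done
```

I handed the job in at about 24 s: the forceps stand in the steel beaker and the gripper holds the thermometer clear above the bath. No verdict is reported, so this rests on my own last checks.

**What I did**
- **Forceps:** I gripped them at the middle and carried them out past the bath's right edge. Lowering them against the deck edge tilted them to about 65°, and I released them inside the beaker.
- **Thermometer:** I gripped the handle near its free end and lifted, so the deck edge turned it between lightly closed pads. I then drew it out slantwise and raised it; the wrist force read 2 N or less at every reading.

**Last checks**

| Check | Measured | Required |
|---|---|---|
| Thermometer tip height | about 0.20 m | above 0.125 m |
| Thermometer grip | 21.8 mm opening (handle is 22 mm wide), arm still | held, still |
| Handle to opening centre, horizontally | about 0.12 m | below 0.22 m |
| Forceps lean | about 33° | under 49° |
| Forceps middle, off the beaker's axis | about 17 mm | below 40 mm |
| Forceps middle, height | about 60 mm | 30 to 90 mm |

The beaker is upright and within about 1 mm of where I first measured it. In the last pictures the bystanders look unmoved, judged by eye only.

**What disagreed**
- **Finger height:** The visible finger ends were about 24 mm above the reported tool point. The first closing therefore passed over the forceps without touching them; I measured the offset from the pictures and allowed for it afterwards.
- **Two-view measurements:** The rays for the tip missed each other by 4–6 mm, and the stem came out 9 mm short of its true length. The margins above are much larger than that.

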